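# Load the bush magazines with a hub set

## Task

Load the two gravity magazine tubes for the bush press. The press feeds from the bottom in fitting order, so the wide tube gets the hub set: one large plain bush at the bottom, the long spacer sleeve on it, the other large plain bush on top; the narrow tube gets the two small plain bushes, one on the other. Leave the flanged bush, the ball bearing and the nut where they are.

Things in the scene. Friction and masses are not known exactly. Their poses are not given: they have to be found in the camera images.
- large_bush_1: One of two equal large plain bushes: brass sleeve, outside diameter 30, length 26, bore 19 mm, standing upright on the bench. Origin at the middle of its length on its axis (13 mm above its foot); z along the axis.
- large_bush_2: The other large plain bush, the same in every way and interchangeable with large_bush_1.
- spacer: Spacer sleeve: thin-walled steel tube, outside diameter 30, length 38, bore 24 mm, standing upright; as wide as the large bushes but longer. Origin at the middle of its length (19 mm above its foot); z along the axis.
- small_bush_1: One of two equal small plain bushes: brass sleeve, outside diameter 22, length 26, bore 14 mm, standing upright. Origin at the middle of its length (13 mm above its foot); z along the axis.
- small_bush_2: The other small plain bush, the same in every way and interchangeable with small_bush_1.
- flanged_bush: Leave it where it is. Brass bush with a flange, which would jam in the tubes: body diameter 22 and length 26 like the small bushes, but with a flange of diameter 36, 4 mm thick, at its foot. Standing flange down. Origin at mid-length.
- ball_bearing: Leave it where it is. Ball bearing lying flat, diameter 35, 11 mm thick. Origin at the centre of its underside.
- hex_nut: Leave it where it is. Hexagon nut lying flat, 30 mm across flats, 13 mm thick, near the bench vice (the tall fixture on the right, 0.27 m high: pass over it). Origin at the centre of its underside.
- wide_tube: Wide magazine, fixed, the taller one: slotted upright steel tube, bore 33 mm, on a 64 x 68 mm base with a small actuator (42 mm high) behind it. Origin on the tube's axis at bench level, z up. Floor inside, where parts come to stand: z = 20 mm; straight bore up to 106, then a funnel up to its rim at 115 mm (mouth 49, outside 53 mm across). Parts let go in the funnel drop down.
- narrow_tube: Narrow magazine, fixed, the lower one, built alike: bore 25 mm. Origin on the tube's axis at bench level, z up. Floor inside: z = 20 mm; straight bore up to 70, then a funnel up to its rim at 79 mm (mouth 41, outside 45 mm across). Parts let go in the funnel drop down.
Not all that is in view belongs to the job. What is shaped like the small_bush_1 but blue is not meant.

How it is judged:
By the outcome, as a careful person would: the job done as asked, in the order asked, and still so for the second after the job is handed in, with the robot touching nothing.
It also fails if it takes over 96 s, if anything falls off the work surface, if the arm or the gripper's body presses on something with over 40 N, if the wrist force passes 120 N, or if a joint passes its speed limit or range.

## Robot

A 6-joint arm with a two-finger parallel gripper is mounted at the origin on a cart in front of the work surface, level with it; the furniture and walls round the work are solid. World frame = base frame: x ahead of the robot, y to its left, z up, the work surface at z = 0. Lengths are in m, angles in rad, forces in N, time in s.
With the tool pointing down it reaches from about 0.375 to 0.975 m from the base axis. Payload 3.8 kg.
Tool frame: the origin (TCP) lies midway between the tips of the shut fingers; the grasp point (between the pads) lies 19 mm behind it; z points along the fingers, y is the direction in which the jaws open and shut (so a half turn about z gives the same grasp; the last joint's range is limited). The gripper opens to 85 mm and grips with 20 to 120 N. Pads are 22 mm wide; open, the fingers measure 114 mm over their backs; the gripper's body (76 mm by 85 mm) begins 54 mm behind the grasp point. The pads swing forward as they close: fully open they stand 13 mm farther back than shut.
Start: joints at [-1.264, 0.264, 1.604, -0, 1.274, -0.037], TCP at [0.228, -0.635, 0.192] pointing down, gripper open.
Joint ranges: [-2.63, 2.63], [-0.94, 2.18], [0.31, 2.57], [-1.31, 4.45], [0, 2.66], [-2.55, 2.55]. Speed limits (rad/s): [2.57, 2.57, 3.14, 3.14, 3.14, 3.14].

## Interface

Orientations are given as a rotation vector (axis times angle).
In Python, from workcell import bot gives the robot as it stands.
- The arm moves only by the tool drive_tool, never from a script. Its argument "deltas" is a list of rows, each an object with "hand": the opening, from 0 (shut) to 1 (fully open); "offset": the shift along the world's x, y, z in cm, a list of three; "angular": the turn, a rotation vector about the world's x, y, z in degrees, a list of three. A call has 1 to 8 rows; each row is the pose to reach, as a shift and turn from the pose commanded when the call began; what a row does not reach only later rows make up. A row lasts 1/8 s, in which the tool goes at most 62.5 mm and 10.7 degrees, less where a joint would pass 70% of its speed; a pose out of reach is approached as far as the arm can. A call with a gripper value outside its range is refused whole. The fingers move at their own pace and stop on an object; "force" is the grip in N (left out, the last holds). Time passes only in rows, so rows that repeat a pose let the fingers close. It gives the time, the measured TCP pose, the force and the opening at its end, in the units of the state.
- bot.read_state(): the state, without advancing time (a new reading comes with each control period).
- bot.read_camera(name): name is "side" or "top"; returns a dict with "frame" (420x560x3 uint8, blue, green, red), "mtx" (3x3 intrinsics, pixels), "k1" (the pictures are not rectified: a ray, as slopes to the right and down, at radius r is drawn at 1 + k1 r^2 times it, then the intrinsics apply), "R" (3x3) and "t" (3): a world point X has camera coordinates R X + t. Camera axes: x right, y down, z forward; pixel columns grow to the right and rows downward; lengths in m; the calibration is good to about 2 mm. A picture is of the moment at which its call begins. There is no depth.
- bot.finish_job(): hands the job in, once; it reports no verdict.
The state is a dict: "time": time; "q": joint angles; "joint_vel": joint speeds; "joint_torque": joint torques, N m; "tool_pos": TCP position; "tcp_rot": TCP orientation; "wrist_force": force on the tool from outside, world axes, zero at the start; "torque": the same for the moment, N m; "width": opening from 0.0 (shut) to 1.0 (fully open).
Only numpy, scipy, OpenCV 4.12 (cv2) and the standard library are available. Lean on these libraries where they do the work, as an engineer would, in place of code of your own. Each camera call takes 0.05 s, during which the arm holds its last target. There are 200 camera calls.

## Working session

There is one attempt and no reset: what is moved stays moved. The work goes in short steps, Python scripts to look and compute and a tool call to move; the robot and the scene stay as the last step left them, time stands still between calls to the robot, and variables do not carry over. Pictures are saved under pics/ and viewed, about 12 in all and at most 16, crops included, and the job is handed in when it is done.

Besides the shell and the picture viewer there is one more tool, called after "Call:" in YAML: its name, and indented under it one key for each argument. drive_tool: Moves the arm, as the interface text tells. Its arguments: {"type":"object","properties":{"deltas":{"type":"array"},"force":{"type":"number"}},"required":["deltas"]}

```bash
mkdir -p pics; ls
cat > h.py <<'E'
import cv2, numpy as np
from workcell import bot
def shot(n,save=None):
    c=bot.read_camera(n)
    if save: cv2.imwrite('pics/'+save,c['frame'])
    np.savez('/tmp/'+n+'.npz',**{k:np.array(v) for k,v in c.items()})
    return c
def load(n): return np.load('/tmp/'+n+'.npz')
def ray(c,u,v):
    K=c['mtx']; k1=float(c['k1'])
    d=np.array([(u-K[0,2])/K[0,0],(v-K[1,2])/K[1,1]]); s=d.copy()
    for _ in range(30): s=d/(1+k1*(s@s))
    R=c['R']; return -R.T@c['t'], R.T@np.array([s[0],s[1],1.])
def at(c,u,v,z):
    o,d=ray(c,u,v); return o+d*(z-o[2])/d[2]
def proj(c,X):
    p=c['R']@np.array(X,float)+c['t']; s=p[:2]/p[2]; s=s*(1+float(c['k1'])*(s@s))
    K=c['mtx']; return np.array([K[0,0]*s[0]+K[0,2],K[1,1]*s[1]+K[1,2]])
E
python3 - <<'E'
from h import *
for n in('top','side'):
    c=shot(n,n+'0.png'); print(n,c['mtx'][0],c['k1'],-c['R'].T@c['t'],c['R'][2])
s=bot.read_state(); print(s)
E
```

```text
pics
top [497.13263367   0.         277.79956124] -0.16423341946327122 [0.31028307 0.22464331 0.88902059] [ 0.17552956  0.02158715 -0.98423746]
side [451.30277884   0.         270.34899963] 0.00263908580726109 [ 0.33850744 -0.35092857  0.64892517] [ 0.1385184   0.69201747 -0.70846629]
{'time': 0.1, 'q': array([-1.26389902e+00,  2.64692158e-01,  1.60525531e+00, -2.56007270e-05,
        1.27369480e+00, -3.68755587e-02]), 'joint_vel': array([-0.00240355, -0.00250123, -0.00345817, -0.0012516 ,  0.00017713,
       -0.00054047]), 'joint_torque': array([-2.88935580e-04, -5.16707468e+01, -3.68589878e+01,  2.84924596e-05,
        6.30832030e-03, -2.07248678e-05]), 'tool_pos': array([ 0.22728225, -0.63479164,  0.19116729]), 'tcp_rot': array([-3.09329787e+00, -5.37006854e-01,  4.71136561e-04]), 'wrist_force': array([ 0.36083706, -0.30700708, -0.33912906]), 'torque': array([-0.02246273,  0.011577  ,  0.07688436]), 'width': 1.0004280995816979}
```

View pics/top0.png

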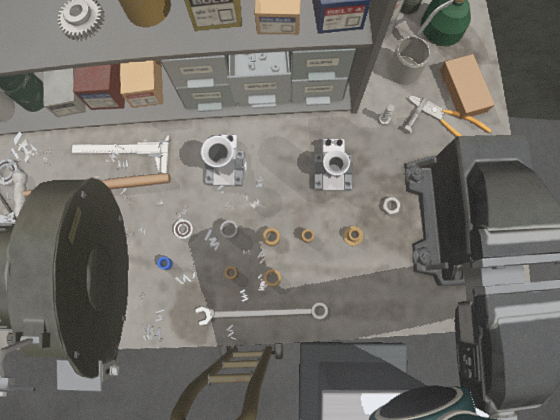

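View pics/side0.png

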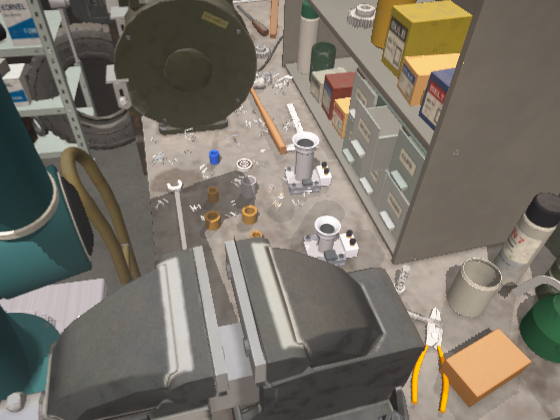

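Top view candidates:
- Grey sleeve (230,229): spacer
- Brass rings (272,237) and (272,277): large bushes
- Brass rings (307,234) and (231,272): small bushes
- Flanged (353,235), bearing (183,228), blue decoy (163,262), nut (391,205): leave alone
- Tubes (219,152) and (336,160): wide and narrow

Next is a close crop to check these.

Run:
```python
from h import *
c=load('top'); f=c['frame'][125:300,150:410]
cv2.imwrite('pics/crop1.png',cv2.resize(f,None,fx=3,fy=3,interpolation=cv2.INTER_CUBIC))
for n,u,v,z in [('spacer',230,229,.038),('L1',272,237,.026),('L2',272,277,.026),('S1',307,234,.026),('S2',231,272,.026),('fl',353,235,.026),('wide',219,152,.115),('narrow',336,160,.079),('nut',391,205,.013),('bear',183,228,.011)]: print(n,at(c,u,v,z).round(4))
```

```text
spacer [0.4289 0.3255 0.038 ]
L1 [0.4179 0.2527 0.026 ]
L2 [0.3482 0.2511 0.026 ]
S1 [0.4243 0.1916 0.026 ]
S2 [0.3553 0.3225 0.026 ]
fl [0.424 0.111 0.026]
wide [0.5442 0.3394 0.115 ]
narrow [0.5441 0.1459 0.079 ]
nut [0.4813 0.0401 0.013 ]
bear [0.4327 0.414  0.011 ]
```

View pics/crop1.png

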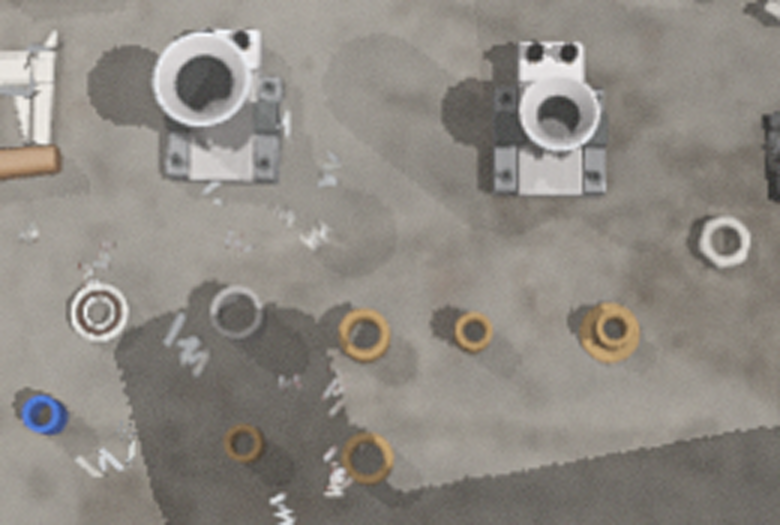

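The crop confirms the choice, in crop pixels:
- Large bushes (364,334) and (368,456); small bushes (473,331) and (243,442); spacer (237,311)
- Flange seen at (608,332) and the blue one at (43,414), both left alone
- Wide funnel (202,79), narrow funnel (560,114)

All the positions are within reach. I'll move up first, then over the vice.

Call:
drive_tool:
  deltas:
    - {"hand": 0.6, "offset": [0, 0, 6], "angular": [0, 0, 10]}
    - {"hand": 0.6, "offset": [0, 0, 12], "angular": [0, 0, 20]}
    - {"hand": 0.6, "offset": [0, 0, 18], "angular": [0, 0, 30]}
    - {"hand": 0.6, "offset": [1, 2, 20], "angular": [0, 0, 40]}
    - {"hand": 0.6, "offset": [3.5, 7, 20], "angular": [0, 0, 50]}
    - {"hand": 0.6, "offset": [6, 12, 20], "angular": [0, 0, 60]}
    - {"hand": 0.6, "offset": [8.5, 17, 20], "angular": [0, 0, 70]}
    - {"hand": 0.6, "offset": [11, 22, 20], "angular": [0, 0, 80]}

```text
time: 1.1
tool_pos: [0.3379, -0.4137, 0.3918]
tcp_rot: [-2.019, -2.406, -0.001]
wrist_force: [0.4, 0.4, 1.1]
width: 0.603
```

Run:
```python
from h import *
c=load('top'); g=lambda x,y:(150+(x+.5)/3-.5,125+(y+.5)/3-.5)
for n,x,y,z in [('L1',364,334,.026),('L2',368,456,.026),('S1',473,331,.026),('S2',243,442,.026),('spacer',237,311,.038),('wide',202,79,.115),('narrow',560,114,.079)]:
    p=at(c,*g(x,y),z); print(n,p.round(4), 'side px',proj(load('side'),p).round(1))
```

```text
L1 [0.4196 0.2545 0.026 ] side px [249.9 210.5]
L2 [0.3488 0.2506 0.026 ] side px [213.4 216.3]
S1 [0.4226 0.191  0.026 ] side px [256.6 234.8]
S2 [0.3552 0.3231 0.026 ] side px [213.3 190.2]
spacer [0.43   0.3279 0.038 ] side px [249.6 180.3]
wide [0.5458 0.3428 0.115 ] side px [306.3 139.9]
narrow [0.5395 0.1454 0.079 ] side px [327.9 225.8]
```

Run:
```python
from h import *
c=load('side'); f=c['frame'][125:275,190:370]
f=cv2.resize(f,None,fx=4,fy=4,interpolation=cv2.INTER_CUBIC)
P=dict(L1=(.4196,.2545,.026,.015),L2=(.3488,.2506,.026,.015),S1=(.4226,.191,.026,.011),S2=(.3552,.3231,.026,.011),sp=(.43,.3279,.038,.015),w=(.5458,.3428,.115,.0245),n=(.5395,.1454,.079,.0205))
for x,y,z,r in P.values():
  q=[(proj(c,(x+r*np.cos(a),y+r*np.sin(a),z))-(190,125)+.5)*4-.5 for a in np.linspace(0,6.28,40)]
  cv2.polylines(f,[np.int32(q)],True,(0,0,255),1)
cv2.imwrite('pics/crop2.png',f)
```

```text
(no output)
```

View pics/crop2.png

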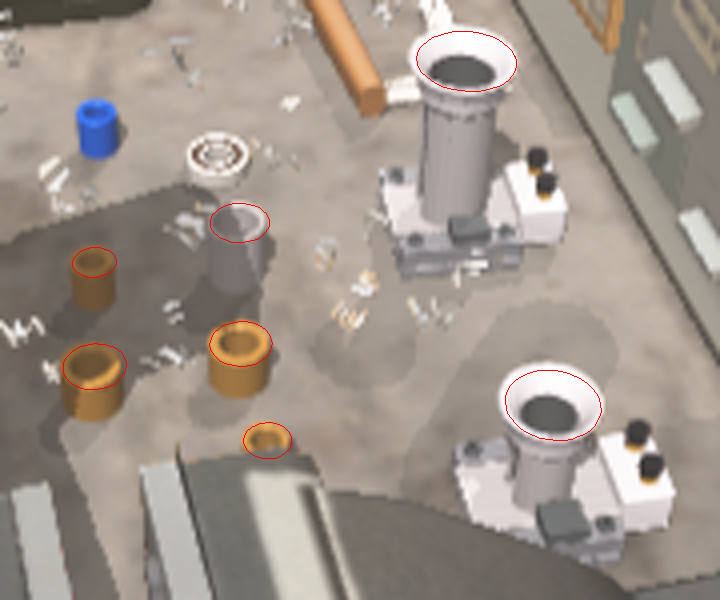

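Call:
drive_tool:
  deltas:
    - {"hand": 0.6, "offset": [2.5, 5.5, 0], "angular": [0, 0, 10]}
    - {"hand": 0.6, "offset": [5, 11, 0], "angular": [0, 0, 20]}
    - {"hand": 0.6, "offset": [7, 16.5, 0], "angular": [0, 0, 30]}
    - {"hand": 0.6, "offset": [8, 22.5, 0], "angular": [0, 0, 30]}
    - {"hand": 0.6, "offset": [8.5, 28.5, 0], "angular": [0, 0, 30]}
    - {"hand": 0.6, "offset": [8.5, 34.5, 0], "angular": [0, 0, 30]}
    - {"hand": 0.6, "offset": [8.5, 40.5, 0], "angular": [0, 0, 30]}
    - {"hand": 0.6, "offset": [8.5, 46.5, 0], "angular": [0, 0, 30]}

```text
time: 2.1
tool_pos: [0.4219, 0.0513, 0.3921]
tcp_rot: [1.335, 2.844, -0.0]
wrist_force: [0.2, 0.4, 0.4]
width: 0.601
```

The overlays fit both views to about 2 mm. Next is the approach to L1 (0.4195, 0.2545).

Call:
drive_tool:
  deltas:
    - {"hand": 0.6, "offset": [-0.1, 4, -4], "angular": [0, 0, 0]}
    - {"hand": 0.6, "offset": [-0.2, 8, -8], "angular": [0, 0, 0]}
    - {"hand": 0.6, "offset": [-0.2, 12, -12], "angular": [0, 0, 0]}
    - {"hand": 0.6, "offset": [-0.2, 16, -16], "angular": [0, 0, 0]}
    - {"hand": 0.6, "offset": [-0.2, 20.3, -20], "angular": [0, 0, 0]}
    - {"hand": 0.6, "offset": [-0.2, 20.3, -25.5], "angular": [0, 0, 0]}
    - {"hand": 0.6, "offset": [-0.2, 20.3, -30], "angular": [0, 0, 0]}
    - {"hand": 0.6, "offset": [-0.2, 20.3, -33], "angular": [0, 0, 0]}

```text
time: 3.1
tool_pos: [0.4184, 0.2517, 0.0593]
tcp_rot: [-1.333, -2.842, 0.005]
wrist_force: [0.2, 0.2, -0.4]
width: 0.6
```

Run:
```python
from h import *
a=shot('side')['frame'][140:290,180:330]; b=shot('top')['frame'][170:320,200:350]
cv2.imwrite('pics/s1.png',np.hstack([cv2.resize(i,None,fx=2.6,fy=2.6,interpolation=cv2.INTER_CUBIC) for i in(a,b)]))
```

```text
(no output)
```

View pics/s1.png

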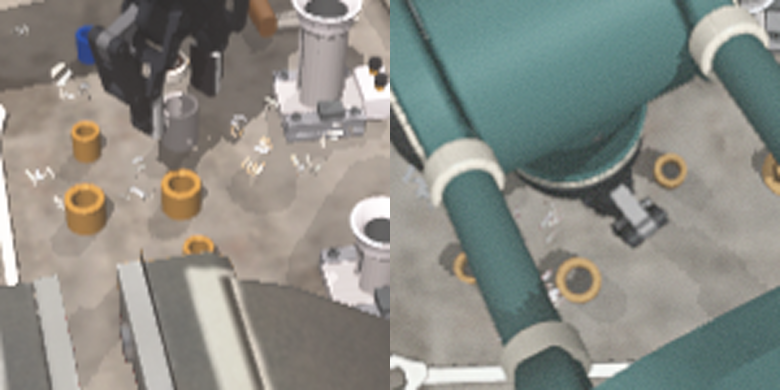

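Call:
drive_tool:
  deltas:
    - {"hand": 0.6, "offset": [0, 0.1, -2.5], "angular": [0, 0, 0]}
    - {"hand": 0.6, "offset": [0, 0.1, -4.5], "angular": [0, 0, 0]}
    - {"hand": 0.6, "offset": [0, 0.1, -5.2], "angular": [0, 0, 0]}
    - {"hand": 0.6, "offset": [0, 0.1, -5.2], "angular": [0, 0, 0]}
    - {"hand": 0.2, "offset": [0, 0.1, -5.2], "angular": [0, 0, 0]}
    - {"hand": 0.2, "offset": [0, 0.1, -5.2], "angular": [0, 0, 0]}
    - {"hand": 0.2, "offset": [0, 0.1, -5.2], "angular": [0, 0, 0]}
    - {"hand": 0.2, "offset": [0, 0.1, -5.2], "angular": [0, 0, 0]}
  force: 40

```text
time: 4.2
tool_pos: [0.4206, 0.2536, 0.0106]
tcp_rot: [1.335, 2.844, 0.0]
wrist_force: [-0.1, -0.3, -0.4]
width: 0.202
```

Run:
```python
from h import *
c=shot('side'); a=c['frame'][140:290,180:330]; d=shot('top'); b=d['frame'][170:320,200:350]
cv2.imwrite('pics/s2.png',np.hstack([cv2.resize(i,None,fx=2.6,fy=2.6,interpolation=cv2.INTER_CUBIC) for i in(a,b)]))
s=bot.read_state();p=s['tool_pos'];print(p,s['width'],(proj(c,p)-(180,140))*2.6,(proj(d,p)-(200,170))*2.6)
```

```text
[0.4204753  0.25349635 0.0104188 ] 0.1999987031074507 [183.343569   198.75456484] [186.83598286 173.28328263]
```

View pics/s2.png

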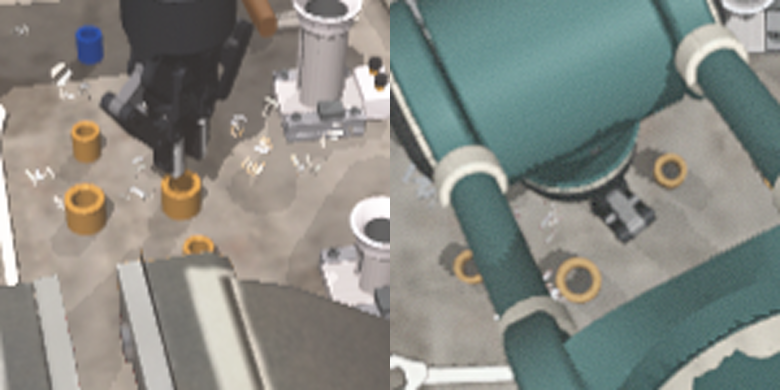

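Run:
```python
from h import *
a=load('side')['frame'][175:230,215:275]
cv2.imwrite('pics/s3.png',cv2.resize(a,None,fx=10,fy=10,interpolation=cv2.INTER_CUBIC))
```

```text
(no output)
```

View pics/s3.png

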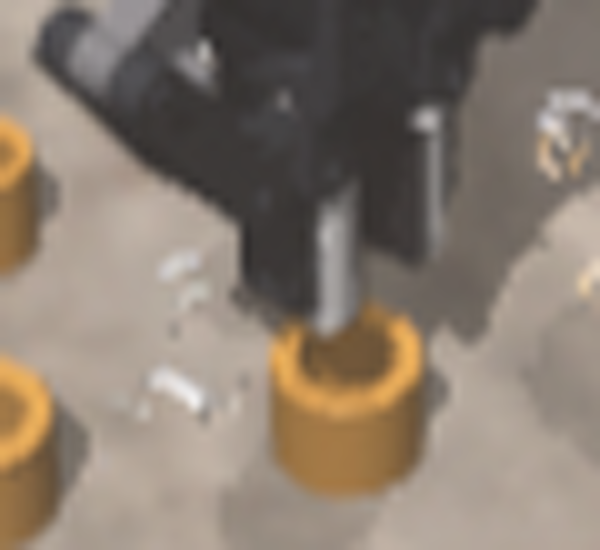

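Run:
```python
from h import *
c=load('side'); p=np.array([.4205,.2535,0]); a=np.radians(39.7); u=np.array([np.cos(a),np.sin(a),0]); w=np.array([-u[1],u[0],0])
for z in(.0104,.025,.035,.045):
    print(z,[((proj(c,p+s*.0085*u+t*.011*w+[0,0,z])-(215,175)+.5)*10).round().tolist() for s in(-1,1) for t in(-1,1)])
```

```text
0.0104 [[373.0, 471.0], [289.0, 416.0], [431.0, 423.0], [347.0, 370.0]]
0.025 [[373.0, 418.0], [288.0, 364.0], [431.0, 370.0], [346.0, 317.0]]
0.035 [[372.0, 382.0], [286.0, 328.0], [431.0, 334.0], [346.0, 281.0]]
0.045 [[371.0, 345.0], [285.0, 291.0], [431.0, 297.0], [345.0, 244.0]]
```

Call:
drive_tool:
  deltas:
    - {"hand": 0.6, "offset": [0, 0, 0]}
    - {"hand": 0.6, "offset": [0, 0, 0]}
    - {"hand": 0.6, "offset": [0, 0, -0.4]}
    - {"hand": 0.6, "offset": [0, 0, -0.8]}
    - {"hand": 0.6, "offset": [0, 0, -0.8]}

```text
invalid input
```

Call:
drive_tool:
  deltas:
    - {"hand": 0.6, "offset": [0, 0, 0], "angular": [0, 0, 0]}
    - {"hand": 0.6, "offset": [0, 0, 0], "angular": [0, 0, 0]}
    - {"hand": 0.6, "offset": [0, 0, -0.4], "angular": [0, 0, 0]}
    - {"hand": 0.6, "offset": [0, 0, -0.8], "angular": [0, 0, 0]}
    - {"hand": 0.6, "offset": [0, 0, -0.8], "angular": [0, 0, 0]}

```text
time: 4.92
tool_pos: [0.4199, 0.2532, 0.0017]
tcp_rot: [-1.335, -2.843, 0.002]
wrist_force: [0.3, -0.2, 0.1]
width: 0.599
```

Run:
```python
from h import *
c=shot('side'); s=bot.read_state(); print(s['tool_pos'],s['wrist_force'],s['q'])
cv2.imwrite('pics/s4.png',cv2.resize(c['frame'][165:230,205:285],None,fx=9,fy=9,interpolation=cv2.INTER_CUBIC))
```

```text
[0.42017845 0.25331753 0.00196863] [ 0.54023124 -0.79038104 -0.34270499] [ 4.91771173e-01  1.23183900e-01  2.16046751e+00 -1.47209840e-05
  8.58780101e-01 -2.01107740e-01]
```

View pics/s4.png

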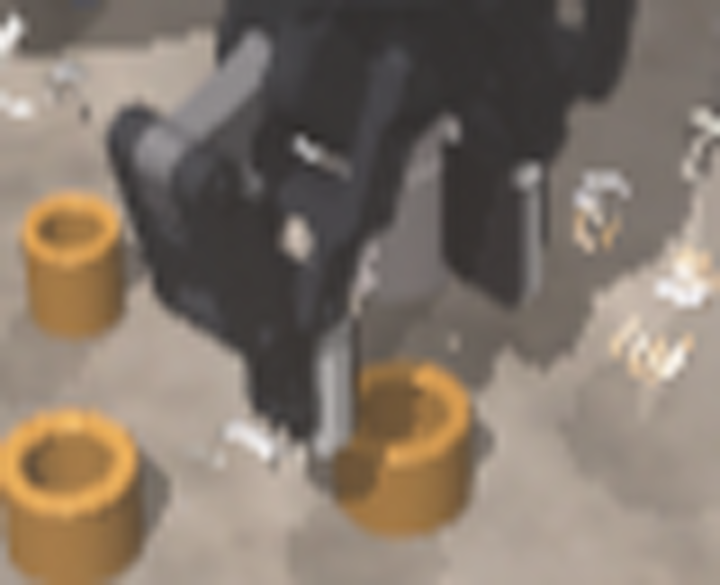

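Call:
drive_tool:
  deltas:
    - {"hand": 0.2, "offset": [0, 0, 0], "angular": [0, 0, 0]}
    - {"hand": 0.2, "offset": [0, 0, 0], "angular": [0, 0, 0]}
    - {"hand": 0.2, "offset": [0, 0, 0], "angular": [0, 0, 0]}
    - {"hand": 0.2, "offset": [0, 0, 0], "angular": [0, 0, 0]}
  force: 30

```text
time: 5.48
tool_pos: [0.4206, 0.2536, 0.0025]
tcp_rot: [1.335, 2.844, 0.0]
wrist_force: [-0.4, 0.2, -0.1]
width: 0.196
```

Run:
```python
from h import *
c=shot('side'); s=bot.read_state(); print(s['tool_pos'],s['wrist_force'],s['width'])
cv2.imwrite('pics/s5.png',cv2.resize(c['frame'][165:230,205:285],None,fx=9,fy=9,interpolation=cv2.INTER_CUBIC))
```

```text
[0.42054175 0.25350911 0.00244172] [ 0.52109864 -0.17074004  0.3064655 ] 0.19802509259712522
```

View pics/s5.png

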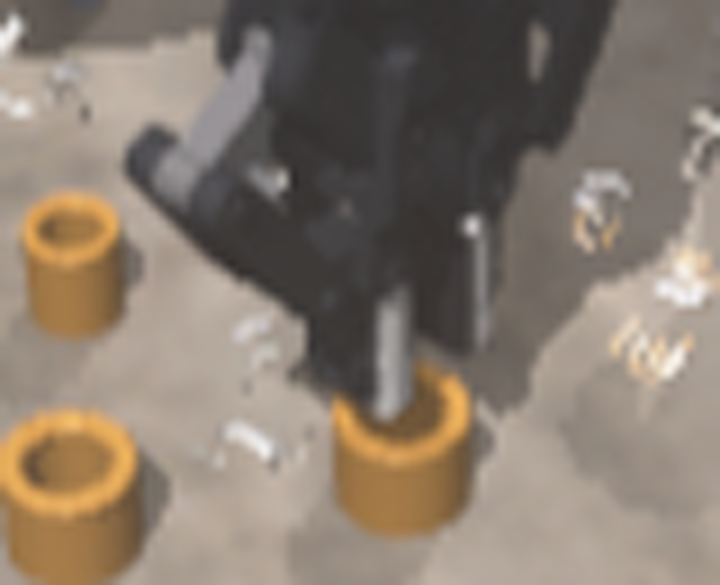

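Run:
```python
from h import *
c=load('side')
for n,(u,v) in dict(openL=(205+330/9,165+460/9),openR=(205+525/9,165+300/9),shutL=(205+405/9,165+415/9),shutR=(205+475/9,165+345/9)).items():
    print(n,[(z,at(c,u-.5,v-.5,z)[:2].round(4).tolist()) for z in(0,.02,.04)])
```

```text
openL [(0, [0.4038, 0.2686]), (0.02, [0.4018, 0.2495]), (0.04, [0.3998, 0.2304])]
openR [(0, [0.4548, 0.312]), (0.02, [0.4512, 0.2915]), (0.04, [0.4476, 0.2711])]
shutL [(0, [0.4222, 0.2797]), (0.02, [0.4196, 0.2603]), (0.04, [0.417, 0.2409])]
shutR [(0, [0.4411, 0.2992]), (0.02, [0.438, 0.2792]), (0.04, [0.4348, 0.2592])]
```

Call:
drive_tool:
  deltas:
    - {"hand": 0.6, "offset": [0, 0, 0], "angular": [0, 0, 0]}
    - {"hand": 0.6, "offset": [0, 0, 0], "angular": [0, 0, 0]}
    - {"hand": 0.6, "offset": [0, 0, 0], "angular": [0, 0, 0]}
    - {"hand": 0.6, "offset": [0, 0, -0.4], "angular": [0, 0, 0]}
    - {"hand": 0.6, "offset": [0, 0, -0.8], "angular": [0, 0, 0]}

```text
time: 6.15
tool_pos: [0.4205, 0.2535, -0.0059]
tcp_rot: [-1.335, -2.844, 0.0]
wrist_force: [0.1, 0.5, 0.8]
width: 0.601
```

Call:
drive_tool:
  deltas:
    - {"hand": 0.6, "offset": [0, 0, -0.3], "angular": [0, 0, 0]}
    - {"hand": 0.6, "offset": [0, 0, -0.5], "angular": [0, 0, 0]}

```text
time: 6.4
tool_pos: [0.4203, 0.2534, -0.011]
tcp_rot: [-1.335, -2.843, 0.001]
wrist_force: [0.4, 0.3, 0.2]
width: 0.6
```

Call:
drive_tool:
  deltas:
    - {"hand": 0.6, "offset": [0, 0, -0.4], "angular": [0, 0, 0]}
    - {"hand": 0.6, "offset": [0, 0, -0.8], "angular": [0, 0, 0]}
    - {"hand": 0.6, "offset": [0, 0, -1.1], "angular": [0, 0, 0]}

```text
time: 6.78
tool_pos: [0.4204, 0.2535, -0.0219]
tcp_rot: [-1.335, -2.844, 0.0]
wrist_force: [0.3, -0.5, -0.2]
width: 0.598
```

Call:
drive_tool:
  deltas:
    - {"hand": 0.2, "offset": [0, 0, 0], "angular": [0, 0, 0]}
    - {"hand": 0.2, "offset": [0, 0, 0], "angular": [0, 0, 0]}
    - {"hand": 0.2, "offset": [0, 0, 0], "angular": [0, 0, 0]}
    - {"hand": 0.2, "offset": [0, 0, 0], "angular": [0, 0, 0]}

```text
time: 7.28
tool_pos: [0.4206, 0.2536, -0.0215]
tcp_rot: [1.335, 2.844, 0.0]
wrist_force: [0.6, 1.2, -1.3]
width: 0.33
```

Run:
```python
from h import *
c=shot('side'); s=bot.read_state(); print(s['tool_pos'],s['wrist_force'],s['width'])
cv2.imwrite('pics/s6.png',cv2.resize(c['frame'][165:230,205:285],None,fx=9,fy=9,interpolation=cv2.INTER_CUBIC))
```

```text
[ 0.42061629  0.25357248 -0.02153847] [ 0.00666316  0.60847266 -0.69134776] 0.3268284957398921
```

View pics/s6.png

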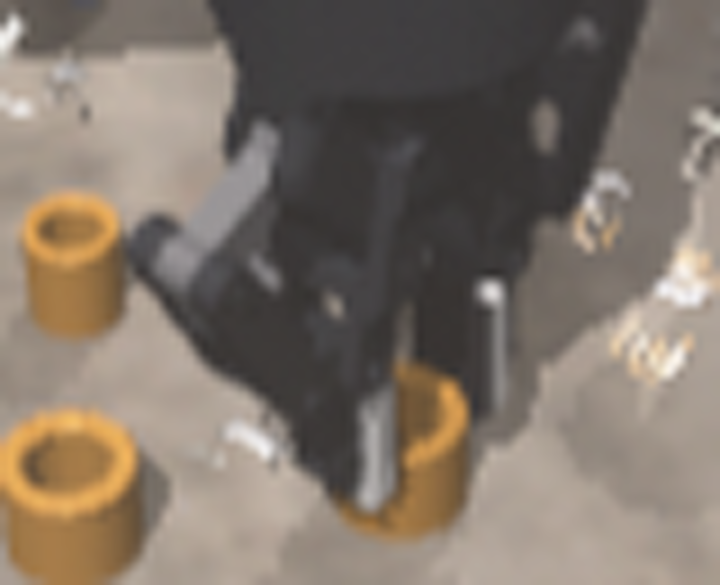

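The tip is about 8 mm above the bush's foot, and the width of 0.33 shows a real grip. The visible tips sit about 30 mm above the reported TCP, so I work from that. I'll re-grip 5 mm higher so the fingers clear the funnel.

Call:
drive_tool:
  deltas:
    - {"hand": 0.5, "offset": [0, 0, 0], "angular": [0, 0, 0]}
    - {"hand": 0.5, "offset": [0, 0, 0], "angular": [0, 0, 0]}
    - {"hand": 0.5, "offset": [0, 0, 0.5], "angular": [0, 0, 0]}
    - {"hand": 0.5, "offset": [0, 0, 0.5], "angular": [0, 0, 0]}
    - {"hand": 0.2, "offset": [0, 0, 0.5], "angular": [0, 0, 0]}
    - {"hand": 0.2, "offset": [0, 0, 0.5], "angular": [0, 0, 0]}
    - {"hand": 0.2, "offset": [0, 0, 0.5], "angular": [0, 0, 0]}
    - {"hand": 0.2, "offset": [0, 0, 0.5], "angular": [0, 0, 0]}
  force: 50

```text
time: 8.32
tool_pos: [0.4208, 0.2536, -0.0159]
tcp_rot: [1.335, 2.843, 0.0]
wrist_force: [-1.2, -0.4, 5.5]
width: 0.303
```

Call:
drive_tool:
  deltas:
    - {"hand": 0.2, "offset": [0, 0, 2], "angular": [0, 0, 0]}
    - {"hand": 0.2, "offset": [0, 0, 6], "angular": [0, 0, 0]}
    - {"hand": 0.2, "offset": [0, 0, 11], "angular": [0, 0, 0]}
    - {"hand": 0.2, "offset": [2, 1.4, 14.5], "angular": [0, 0, 0]}
    - {"hand": 0.2, "offset": [6, 4.3, 14.5], "angular": [0, 0, 0]}
    - {"hand": 0.2, "offset": [10, 7.2, 14.5], "angular": [0, 0, 0]}
    - {"hand": 0.2, "offset": [12.6, 8.9, 14.5], "angular": [0, 0, 0]}
    - {"hand": 0.2, "offset": [12.6, 8.9, 14.5], "angular": [0, 0, 0]}

```text
time: 9.32
tool_pos: [0.5478, 0.3434, 0.1276]
tcp_rot: [-1.335, -2.844, 0.0]
wrist_force: [-0.4, 0.1, -2.1]
width: 0.302
```

Run:
```python
from h import *
c=shot('side'); s=bot.read_state(); print(s['tool_pos'],s['wrist_force'],s['width'])
f=cv2.resize(c['frame'][85:165,260:360],None,fx=7,fy=7,interpolation=cv2.INTER_CUBIC)
d=np.array([[ (proj(c,(.5458+.0245*np.cos(a),.3428+.0245*np.sin(a),.115))-(260,85)+.5)*7 for a in np.linspace(0,6.28,40)]])
cv2.polylines(f,np.int32(d),True,(0,0,255),1)
cv2.imwrite('pics/s7.png',f)
```

```text
[0.54643581 0.34252601 0.12732732] [ 0.0316288   0.0399966  -0.82012336] 0.3006519544055859
```

View pics/s7.png

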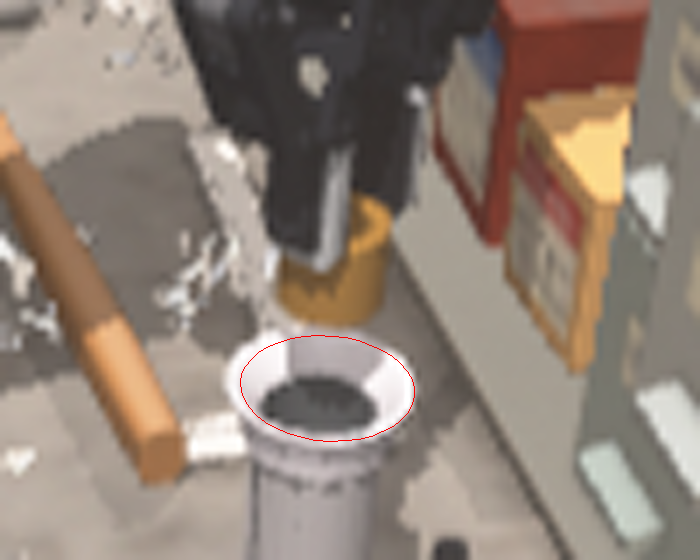

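The bush is held upright above the wide tube. The rim centre at (320,388) lies about 12 crop pixels left of the bush's foot at (332,303), so I shift −x by 2 mm and lower.

Call:
drive_tool:
  deltas:
    - {"hand": 0.2, "offset": [-0.2, 0, 0], "angular": [0, 0, 0]}
    - {"hand": 0.2, "offset": [-0.2, 0, -1.5], "angular": [0, 0, 0]}
    - {"hand": 0.2, "offset": [-0.2, 0, -2.7], "angular": [0, 0, 0]}
    - {"hand": 0.2, "offset": [-0.2, 0, -3.3], "angular": [0, 0, 0]}
    - {"hand": 0.2, "offset": [-0.2, 0, -3.6], "angular": [0, 0, 0]}
    - {"hand": 0.2, "offset": [-0.2, 0, -3.6], "angular": [0, 0, 0]}

```text
time: 10.12
tool_pos: [0.5445, 0.3425, 0.0923]
tcp_rot: [-1.335, -2.844, 0.0]
wrist_force: [-0.1, -0.4, -1.0]
width: 0.305
```

Call:
drive_tool:
  deltas:
    - {"hand": 0.6, "offset": [0, 0, 0], "angular": [0, 0, 0]}
    - {"hand": 0.6, "offset": [0, 0, 0], "angular": [0, 0, 0]}
    - {"hand": 0.6, "offset": [0, 0, 0], "angular": [0, 0, 0]}
    - {"hand": 0.6, "offset": [0, 0, 3], "angular": [0, 0, 0]}
    - {"hand": 0.6, "offset": [0, 0, 6], "angular": [0, 0, 0]}
    - {"hand": 0.6, "offset": [-3.8, -0.5, 6], "angular": [0, 0, 0]}
    - {"hand": 0.6, "offset": [-8, -1, 6], "angular": [0, 0, 0]}
    - {"hand": 0.6, "offset": [-11.3, -1.6, 6], "angular": [0, 0, 0]}

```text
time: 11.12
tool_pos: [0.4302, 0.3263, 0.1526]
tcp_rot: [-1.335, -2.844, -0.0]
wrist_force: [-0.1, 0.6, 0.2]
width: 0.601
```

Run:
```python
from h import *
c=shot('side'); s=bot.read_state(); print(s['tool_pos'],s['wrist_force'],s['width'])
cv2.imwrite('pics/s8.png',cv2.resize(c['frame'][110:230,200:350],None,fx=5,fy=5,interpolation=cv2.INTER_CUBIC))
```

```text
[0.42605197 0.32521328 0.15201719] [-3.66344804 -0.82871857 -1.36165054] 0.6019385383099254
```

View pics/s8.png

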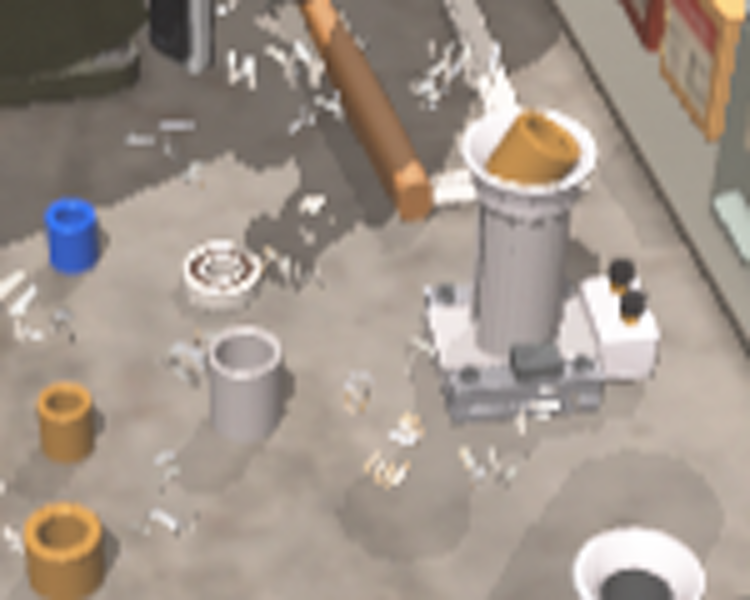

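The bush stuck tilted in the funnel, at crop (530,150), with its top leaning to +x. Before mending it I work out the centring error from the last two pictures.

Run:
```python
from h import *
c=load('side'); g=lambda x,y:(260+(x+.5)/7-.5,85+(y+.5)/7-.5)
print('foot s7 at TCP(.5464,.3425)',[(z,at(c,*g(332,294),z).round(4)) for z in(.138,.143,.148)]); print('rim',at(c,*g(320,388),.115).round(4))
g=lambda x,y:(200+(x+.5)/5-.5,110+(y+.5)/5-.5)
print('rim s8',at(c,*g(529,154),.115).round(4)); print('bush topface centre, z~.13',at(c,*g(550,138),.135).round(4))
t=shot('top'); print(bot.read_state()['tool_pos'])
f=c['frame'][110:165,285:335]; b=t['frame'][125:180,190:250]
cv2.imwrite('pics/s9.png',np.hstack([cv2.resize(f,(390,430),interpolation=cv2.INTER_CUBIC),cv2.resize(b,(400,430),interpolation=cv2.INTER_CUBIC)]))
```

```text
foot s7 at TCP(.5464,.3425) [(0.138, array([0.5483, 0.3545, 0.138 ])), (0.143, array([0.5462, 0.3476, 0.143 ])), (0.148, array([0.5442, 0.3407, 0.148 ]))]
rim [0.5437 0.3426 0.115 ]
rim s8 [0.5437 0.3413 0.115 ]
bush topface centre, z~.13 [0.5463 0.324  0.135 ]
[0.42835723 0.32577664 0.15220528]
```

View pics/s9.png

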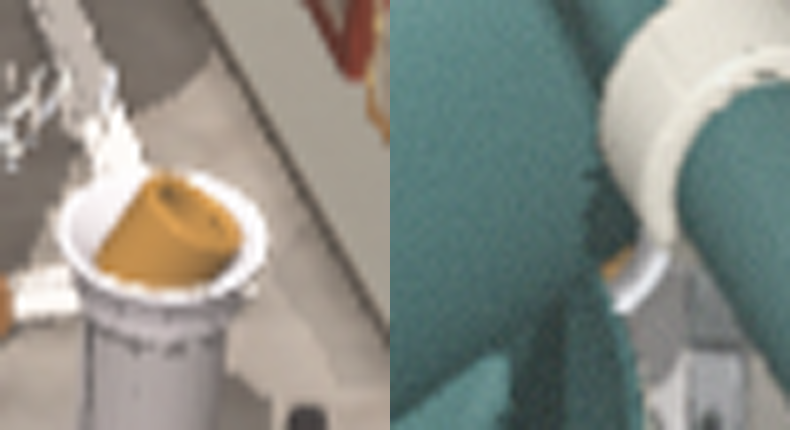

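The bush leans to +x. I'll use the jaws as a cage: turn them along x, straddle the bush with the tips just above the rim, and close slowly to about 34 mm so it stands up and drops.

Call:
drive_tool:
  deltas:
    - {"hand": 0.75, "offset": [2.5, 0.4, 0.5], "angular": [0, 0, -10]}
    - {"hand": 0.75, "offset": [6, 0.8, 0.5], "angular": [0, 0, -20]}
    - {"hand": 0.75, "offset": [9, 1.2, 0.5], "angular": [0, 0, -30]}
    - {"hand": 0.75, "offset": [11.4, 1.6, 0.5], "angular": [0, 0, -40]}
    - {"hand": 0.75, "offset": [11.4, 1.6, 0.5], "angular": [0, 0, -40]}
    - {"hand": 0.75, "offset": [11.4, 1.6, 0], "angular": [0, 0, -40]}

```text
time: 11.98
tool_pos: [0.5456, 0.3426, 0.1525]
tcp_rot: [-2.225, -2.218, -0.0]
wrist_force: [0.1, 1.0, 0.2]
width: 0.749
```

Call:
drive_tool:
  deltas:
    - {"hand": 0.75, "offset": [0, 0, -2], "angular": [0, 0, 0]}
    - {"hand": 0.75, "offset": [0, 0, -4], "angular": [0, 0, 0]}
    - {"hand": 0.75, "offset": [0, 0, -5.5], "angular": [0, 0, 0]}
    - {"hand": 0.75, "offset": [0, 0, -6], "angular": [0, 0, 0]}
    - {"hand": 0.75, "offset": [0, 0, -6], "angular": [0, 0, 0]}

```text
time: 12.6
tool_pos: [0.5452, 0.3424, 0.0918]
tcp_rot: [-2.227, -2.216, 0.001]
wrist_force: [0.6, 0.9, -0.2]
width: 0.753
```

Call:
drive_tool:
  deltas:
    - {"hand": 0.7, "offset": [0, 0, -0.5], "angular": [0, 0, 0]}
    - {"hand": 0.62, "offset": [0, 0, -0.5], "angular": [0, 0, 0]}
    - {"hand": 0.56, "offset": [0, 0, -0.5], "angular": [0, 0, 0]}
    - {"hand": 0.52, "offset": [0, 0, -0.5], "angular": [0, 0, 0]}
    - {"hand": 0.48, "offset": [0, 0, -0.5], "angular": [0, 0, 0]}
    - {"hand": 0.44, "offset": [0, 0, -0.5], "angular": [0, 0, 0]}
    - {"hand": 0.4, "offset": [0, 0, -0.5], "angular": [0, 0, 0]}
    - {"hand": 0.4, "offset": [0, 0, -0.5], "angular": [0, 0, 0]}
  force: 20

```text
time: 13.6
tool_pos: [0.5455, 0.3425, 0.0874]
tcp_rot: [2.227, 2.216, 0.0]
wrist_force: [-0.1, 0.1, 0.5]
width: 0.4
```

```bash
cat >> h.py <<'E'
def brass(c,u0,u1,v0,v1):
    f=cv2.cvtColor(np.ascontiguousarray(c['frame'][v0:v1,u0:u1]),cv2.COLOR_BGR2HSV)
    m=cv2.inRange(f,(8,110,50),(25,255,255)); n,_,st,ce=cv2.connectedComponentsWithStats(m)
    return [(st[i].tolist(),(ce[i]+(u0,v0)).round(1).tolist()) for i in range(1,n) if st[i][4]>8]
E
python3 - <<'E'
from h import *
c=shot('side'); s=bot.read_state(); print(s['tool_pos'],s['wrist_force'],s['width'],brass(c,285,330,105,160))
cv2.imwrite('pics/s10.png',cv2.resize(c['frame'][95:165,270:350],None,fx=8,fy=8,interpolation=cv2.INTER_CUBIC))
E
```

```text
[0.54551154 0.34247762 0.08739747] [-0.13841766 -0.18622369 -0.03711725] 0.39897189042853953 [([13, 27, 18, 15, 180], [306.4, 139.8])]
```

View pics/s10.png

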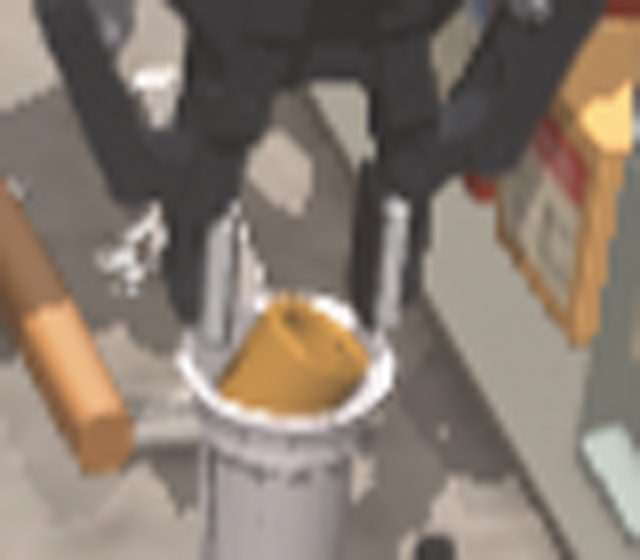

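Still jammed at about 37° with its top to +x. The tips are about 42 mm above the reported TCP, so the first grasp was only on the bush's top edge. To mend it: turn the jaws along y, grip it tilted, lift, tilt the tool back so it stands, set it on the bench and grasp it again deeper.

Call:
drive_tool:
  deltas:
    - {"hand": 0.6, "offset": [0, 0, 4], "angular": [0, 0, 10]}
    - {"hand": 0.6, "offset": [0, 0, 4], "angular": [0, 0, 20]}
    - {"hand": 0.6, "offset": [0, 0, 4], "angular": [0, 0, 30]}
    - {"hand": 0.6, "offset": [0, 0, 4], "angular": [0, 0, 40]}
    - {"hand": 0.6, "offset": [0, 0, 4], "angular": [0, 0, 50]}
    - {"hand": 0.6, "offset": [0, 0, 4], "angular": [0, 0, 60]}
    - {"hand": 0.6, "offset": [0, 0, 4], "angular": [0, 0, 70]}
    - {"hand": 0.6, "offset": [0, 0, 4], "angular": [0, 0, 80]}

```text
time: 14.65
tool_pos: [0.5455, 0.3425, 0.1273]
tcp_rot: [-0.273, -3.13, 0.0]
wrist_force: [0.1, 0.0, 0.5]
width: 0.6
```

Run:
```python
from h import *
c=shot('side'); print(brass(c,285,330,105,165), bot.read_state()['q'].round(3))
# fit tilted cylinder silhouette to brass mask: x,y,z of centre, tilt, azimuth
from scipy.optimize import minimize
f=cv2.cvtColor(c['frame'],cv2.COLOR_BGR2HSV)
m=cv2.inRange(f,(8,100,40),(25,255,255)); m[:, :285]=0; m[:,330:]=0; m[:120]=0; m[160:]=0
S=6; u0,v0=290,122; M=cv2.resize(m[v0:v0+35,u0:u0+35],None,fx=S,fy=S,interpolation=cv2.INTER_CUBIC)>127
def model(p):
    x,y,z,t,a=p; n=np.array([np.sin(t)*np.cos(a),np.sin(t)*np.sin(a),np.cos(t)])
    e=np.cross(n,[0,1,0]); e/=np.linalg.norm(e); g=np.cross(n,e)
    pts=[proj(c,np.array([x,y,z])+h*n+.015*(np.cos(k)*e+np.sin(k)*g)) for h in(-.013,.013) for k in np.linspace(0,6.28,24)]
    q=np.int32(((np.array(pts)-(u0,v0)+.5)*S)*16)
    im=np.zeros(M.shape,np.uint8); cv2.fillConvexPoly(im,cv2.convexHull(q),1,shift=4)
    rim=np.int32([((proj(c,(.5445+.0245*np.cos(k),.342+.0245*np.sin(k),.115))-(u0,v0)+.5)*S*16) for k in np.linspace(0,6.28,40)])
    # below near rim occluded
    v=np.zeros_like(im); cv2.fillConvexPoly(v,rim,1,shift=4); top=v.copy(); 
    yy=np.where(v.any(0),v.shape[0]-1-np.argmax(v[::-1],0),0); occ=np.arange(v.shape[0])[:,None]>yy[None]
    return (im>0)&~occ
cost=lambda p:(model(p)^M).mean()+ 20*max(0,abs(p[0]-.5445)-.012)+20*max(0,abs(p[1]-.342)-.008)
best=min((minimize(cost,(.5445+dx,.342,z,t,a),method='Nelder-Mead',options=dict(initial_simplex=np.array([(.5445+dx,.342,z,t,a)]+[np.array((.5445+dx,.342,z,t,a))+d for d in np.diag([.005,.004,.008,.25,.4])]),maxiter=300)) for dx in(-.004,.004) for z in(.11,.12) for t in(.5,.8) for a in(-.4,.3)),key=lambda r:r.fun)
x,y,z,t,a=best.x; n=np.array([np.sin(t)*np.cos(a),np.sin(t)*np.sin(a),np.cos(t)])
print(best.fun,M.mean(),best.x.round(4),np.degrees([t,a]),'top',best.x[:3]+.013*n,'foot',best.x[:3]-.013*n)
```

```text
[([13, 28, 18, 14, 176], [306.3, 139.9])] [ 0.522  0.252  1.741 -0.     1.148 -0.88 ]
0.030022675736961452 0.14680272108843537 [0.5469 0.3428 0.1123 0.8418 0.5866] [48.23215305 33.61097768] top [0.55496784 0.34820384 0.12091368] foot [0.53881781 0.33746932 0.10359472]
```

Call:
drive_tool:
  deltas:
    - {"hand": 0.48, "offset": [0.6, 0.4, 0], "angular": [0, 0, 10]}
    - {"hand": 0.48, "offset": [0.6, 0.4, 0], "angular": [0, 0, 20]}
    - {"hand": 0.48, "offset": [0.6, 0.4, 0], "angular": [0, 0, 30]}
    - {"hand": 0.48, "offset": [0.6, 0.4, 0], "angular": [0, 0, 40]}
    - {"hand": 0.48, "offset": [0.6, 0.4, -2], "angular": [0, 0, 40]}
    - {"hand": 0.48, "offset": [0.6, 0.4, -3.5], "angular": [0, 0, 40]}
    - {"hand": 0.48, "offset": [0.6, 0.4, -4.2], "angular": [0, 0, 40]}
    - {"hand": 0.48, "offset": [0.6, 0.4, -4.6], "angular": [0, 0, 40]}

```text
time: 15.7
tool_pos: [0.5509, 0.3462, 0.0801]
tcp_rot: [0.803, -3.036, 0.001]
wrist_force: [-0.1, 0.2, -1.0]
width: 0.482
```

Call:
drive_tool:
  deltas:
    - {"hand": 0.48, "offset": [0, 0, -0.2], "angular": [0, 0, 0]}
    - {"hand": 0.48, "offset": [0, 0, -0.4], "angular": [0, 0, 0]}

```text
time: 15.95
tool_pos: [0.552, 0.3468, 0.0779]
tcp_rot: [-0.804, 3.036, 0.0]
wrist_force: [0.7, 0.2, 0.3]
width: 0.481
```

Call:
drive_tool:
  deltas:
    - {"hand": 0.45, "offset": [0, 0, -0.2], "angular": [0, 0, 0]}
    - {"hand": 0.45, "offset": [0, 0, -0.3], "angular": [0, 0, 0]}

```text
time: 16.2
tool_pos: [0.5517, 0.3466, 0.0747]
tcp_rot: [-0.805, 3.036, 0.0]
wrist_force: [-1.1, -0.3, 3.7]
width: 0.451
```

Call:
drive_tool:
  deltas:
    - {"hand": 0.1, "offset": [0, 0, 0], "angular": [0, 0, 0]}
    - {"hand": 0.1, "offset": [0, 0, 0], "angular": [0, 0, 0]}
    - {"hand": 0.1, "offset": [0, 0, 0], "angular": [0, 0, 0]}
    - {"hand": 0.1, "offset": [0, 0, 0], "angular": [0, 0, 0]}
  force: 50

```text
time: 16.7
tool_pos: [0.5532, 0.3453, 0.0759]
tcp_rot: [-0.805, 3.034, -0.004]
wrist_force: [1.0, -4.7, 4.7]
width: 0.316
```

Call:
drive_tool:
  deltas:
    - {"hand": 0.1, "offset": [0, 0, 0.5], "angular": [0, 0, 0]}
    - {"hand": 0.1, "offset": [0, 0, 1], "angular": [0, 0, 0]}
    - {"hand": 0.1, "offset": [0, 0, 2], "angular": [0, 0, 0]}
    - {"hand": 0.1, "offset": [0, 0, 3.5], "angular": [0, 0, 0]}
    - {"hand": 0.1, "offset": [0, 0, 5], "angular": [0, 0, 0]}
    - {"hand": 0.1, "offset": [0, 0, 5], "angular": [0, 0, 0]}

```text
time: 17.45
tool_pos: [0.5531, 0.3476, 0.1273]
tcp_rot: [-0.804, 3.032, 0.002]
wrist_force: [-0.8, -0.2, -1.1]
width: 0.319
```

Run:
```python
from h import *
c=shot('side'); s=bot.read_state(); print(s['tool_pos'],s['wrist_force'],s['width'],brass(c,285,330,95,165))
m=c['frame'][105:150,292:328]; h=cv2.cvtColor(m,cv2.COLOR_BGR2HSV)
b=cv2.inRange(h,(8,110,50),(25,255,255))>0
L=h[...,2]
for r in range(0,45): print(105+r,''.join('#' if b[r,k] else ('o' if L[r,k]<75 else ('.' if L[r,k]>170 else ' ')) for k in range(36)))
```

```text
[0.55231652 0.34713654 0.12599675] [ 0.58533672  0.52445024 -1.98152356] 0.31385381559155984 [([14, 14, 15, 20, 206], [306.2, 118.8])]
105 .         oooooooo    .  oooooooooo 
106 .......   oooooooo       oooooooo   
107 .......   oooooooo       oooooooo   
108 ...  ..   ooo            oooooooo   
109 ...  ..   oo #####       oooooooo   
110 ...    .  oo#######.     oooooooo   
111 ...       o ########     ooooooo    
112 ....       #########     ooooooo    
113 .....     ##########     ooooooo    
114 .....     ##########     oooooo     
115 .....    ###########     oooooo     
116  ....    ###########     oooooo     
117 ......  ############     oooooo     
118 ....... ############    ooooo       
119  ......#############     oo         
120  ......#############                
121 .......##############               
122 .......###############              
123  ...... ##############              
124  . ......############               
125  ........ ###########               
126   .......  #########                
127     ......  #######                 
128       .....    ###                  
129      ......                         
130      ......                         
131      . .....                        
132      ...........                    
133     ................                
134   .....................             
135  ........................           
136 ..........................          
137 ........... . .............         
138 ...........      ..........         
139 ........          .........         
140 .......            ........         
141 ......               ......         
142 .....                 .....         
143 .....                 .....         
144 .....                 ....          
145 ... ...              ....           
146 ...  ......         ....            
147 ...    ...............              
148 ....      .........                 
149 .... .
```

It lifted out, still tilted, and the funnel is empty. I carry it to clear bench near (0.46, 0.265), tilt the tool back 30° and lower.

Call:
drive_tool:
  deltas:
    - {"hand": 0.1, "offset": [-2, -2, 0.5], "angular": [0, 0, 0]}
    - {"hand": 0.1, "offset": [-5, -5, 0.5], "angular": [0, 0, 0]}
    - {"hand": 0.1, "offset": [-7.1, -7, 0], "angular": [5, -8.7, 0]}
    - {"hand": 0.1, "offset": [-7.1, -7, 0], "angular": [10, -17.3, 0]}
    - {"hand": 0.1, "offset": [-7.1, -7, -2], "angular": [15, -26, 0]}
    - {"hand": 0.1, "offset": [-7.1, -7, -5], "angular": [15, -26, 0]}
    - {"hand": 0.1, "offset": [-7.1, -7, -8], "angular": [15, -26, 0]}
    - {"hand": 0.1, "offset": [-7.1, -7, -9], "angular": [15, -26, 0]}

```text
time: 18.5
tool_pos: [0.478, 0.2753, 0.0314]
tcp_rot: [-0.675, 2.547, 0.183]
wrist_force: [-0.3, 0.3, -1.0]
width: 0.316
```

Run:
```python
from h import *
c=shot('side'); s=bot.read_state(); print(s['tool_pos'],s['tcp_rot'],s['wrist_force'],s['width'],brass(c,240,310,150,230))
cv2.imwrite('pics/s11.png',cv2.resize(c['frame'][160:230,230:310],None,fx=8,fy=8,interpolation=cv2.INTER_CUBIC))
```

```text
[0.4782583  0.27544786 0.03123093] [-0.67520629  2.54713976  0.18310971] [-0.6821834  -0.3088418  -1.37476694] 0.31608242374947554 [([39, 0, 7, 4, 22], [282.1, 151.2]), ([21, 40, 11, 12, 70], [265.1, 196.4])]
```

View pics/s11.png

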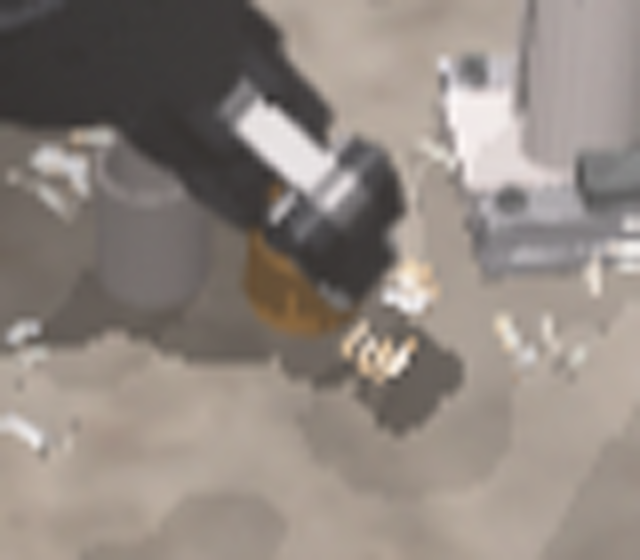

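Bush now close to upright, foot at crop (305,330). I lower it until it touches.

Call:
drive_tool:
  deltas:
    - {"hand": 0.1, "offset": [0, 0, -1], "angular": [0, 0, 0]}
    - {"hand": 0.1, "offset": [0, 0, -2], "angular": [0, 0, 0]}
    - {"hand": 0.1, "offset": [0, 0, -2.6], "angular": [0, 0, 0]}
    - {"hand": 0.1, "offset": [0, 0, -2.8], "angular": [0, 0, 0]}

```text
time: 19.05
tool_pos: [0.4803, 0.2764, 0.0059]
tcp_rot: [-0.674, 2.543, 0.184]
wrist_force: [-0.5, -0.3, 0.2]
width: 0.316
```

Call:
drive_tool:
  deltas:
    - {"hand": 0.1, "offset": [0, 0, -0.3], "angular": [0, 0, 0]}
    - {"hand": 0.1, "offset": [0, 0, -0.5], "angular": [0, 0, 0]}

```text
time: 19.3
tool_pos: [0.4807, 0.2766, 0.0015]
tcp_rot: [-0.674, 2.542, 0.184]
wrist_force: [0.3, 0.1, -0.9]
width: 0.317
```

Call:
drive_tool:
  deltas:
    - {"hand": 0.1, "offset": [0, 0, -0.2], "angular": [0, 0, 0]}
    - {"hand": 0.1, "offset": [0, 0, -0.4], "angular": [0, 0, 0]}
    - {"hand": 0.1, "offset": [0, 0, -0.4], "angular": [0, 0, 0]}

```text
time: 19.68
tool_pos: [0.4804, 0.2764, -0.0028]
tcp_rot: [-0.674, 2.542, 0.184]
wrist_force: [0.1, 0.9, -0.3]
width: 0.318
```

Call:
drive_tool:
  deltas:
    - {"hand": 0.1, "offset": [0, 0, -0.2], "angular": [0, 0, 0]}
    - {"hand": 0.1, "offset": [0, 0, -0.4], "angular": [0, 0, 0]}
    - {"hand": 0.1, "offset": [0, 0, -0.4], "angular": [0, 0, 0]}

```text
time: 20.05
tool_pos: [0.4803, 0.2764, -0.0069]
tcp_rot: [-0.674, 2.543, 0.184]
wrist_force: [0.1, -0.6, -0.3]
width: 0.32
```

Call:
drive_tool:
  deltas:
    - {"hand": 0.1, "offset": [0, 0, -0.2], "angular": [0, 0, 0]}
    - {"hand": 0.1, "offset": [0, 0, -0.4], "angular": [0, 0, 0]}
    - {"hand": 0.1, "offset": [0, 0, -0.4], "angular": [0, 0, 0]}

```text
time: 20.42
tool_pos: [0.4804, 0.2765, -0.0108]
tcp_rot: [-0.674, 2.542, 0.184]
wrist_force: [-0.6, 0.3, -0.8]
width: 0.316
```

Call:
drive_tool:
  deltas:
    - {"hand": 0.1, "offset": [0, 0, -0.2], "angular": [0, 0, 0]}
    - {"hand": 0.1, "offset": [0, 0, -0.3], "angular": [0, 0, 0]}
    - {"hand": 0.1, "offset": [0, 0, -0.3], "angular": [0, 0, 0]}

```text
time: 20.8
tool_pos: [0.4824, 0.2776, -0.0115]
tcp_rot: [-0.673, 2.538, 0.185]
wrist_force: [-4.5, -0.6, 9.5]
width: 0.321
```

Run:
```python
from h import *
s=bot.read_state(); print(s['tool_pos'],s['wrist_force'],s['torque'],s['width'])
```

```text
[ 0.48237662  0.27762898 -0.01154271] [-4.48480443 -0.59050809  9.51271868] [0.10532109 0.20717753 0.10015168] 0.3212879355975985
```

Call:
drive_tool:
  deltas:
    - {"hand": 0.1, "offset": [0, 0, 0.2], "angular": [0, 0, 0]}
    - {"hand": 0.45, "offset": [0, 0, 0.2], "angular": [0, 0, 0]}
    - {"hand": 0.6, "offset": [0, 0, 0.2], "angular": [0, 0, 0]}
    - {"hand": 0.6, "offset": [0, 0, 0.2], "angular": [0, 0, 0]}
    - {"hand": 0.6, "offset": [-1.3, -0.8, 2.8], "angular": [0, 0, 0]}
    - {"hand": 0.6, "offset": [-2.6, -1.6, 5.4], "angular": [0, 0, 0]}
    - {"hand": 0.6, "offset": [-4.5, -2.5, 9], "angular": [0, 0, 0]}
    - {"hand": 0.6, "offset": [-4.5, -2.5, 13], "angular": [0, 0, 0]}

```text
time: 21.8
tool_pos: [0.4332, 0.2503, 0.1156]
tcp_rot: [-0.675, 2.545, 0.183]
wrist_force: [0.0, 0.4, 0.2]
width: 0.598
```

Call:
drive_tool:
  deltas:
    - {"hand": 0.6, "offset": [0, 0, 2], "angular": [-5, 8.7, 0]}
    - {"hand": 0.6, "offset": [0, 0, 2], "angular": [-10, 17.3, 0]}
    - {"hand": 0.6, "offset": [0, 0, 2], "angular": [-15, 26, 0]}
    - {"hand": 0.6, "offset": [0, 0, 2], "angular": [-15, 26, 0]}

```text
time: 22.3
tool_pos: [0.4379, 0.2528, 0.135]
tcp_rot: [0.805, -3.034, 0.001]
wrist_force: [-0.5, 0.1, -0.2]
width: 0.605
```

Run:
```python
from h import *
c=shot('side'); s=bot.read_state(); print(s['tool_pos'],s['tcp_rot'],brass(c,190,310,150,250))
cv2.imwrite('pics/s12.png',cv2.resize(c['frame'][160:230,220:320],None,fx=7,fy=7,interpolation=cv2.INTER_CUBIC))
h=cv2.cvtColor(c['frame'],cv2.COLOR_BGR2HSV); b=cv2.inRange(h,(8,110,50),(25,255,255))>0
for r in range(178,222): print(r,''.join('.#'[int(x)] for x in b[r,238:290]), ''.join('0123456789'[min(9,int(x)//26)] for x in h[r,245:285,2]))
```

```text
[0.43627143 0.25194243 0.13489603] [ 8.04782308e-01 -3.03470387e+00  5.62217984e-04] [([90, 0, 6, 3, 17], [282.4, 150.9]), ([18, 37, 10, 15, 139], [212.6, 193.9]), ([71, 48, 15, 18, 227], [268.2, 206.4]), ([15, 61, 15, 19, 246], [212.2, 219.8]), ([61, 81, 11, 7, 60], [255.8, 233.8])]
178 .................................................... 5666666678877765545677777777777764444677
179 .................................................... 5666666667877777767777777777777764444467
180 .................................................... 5666666666867777777777777777777775444554
181 .................................................... 5666666667867777777777777777777777545744
182 .................................................... 5666666678757777777777777777777777755544
183 .................................................... 7667777777446777777777777777777777757544
184 .................................................... 8788888765444666666777777777777777757644
185 .................................................... 7888877655444466666777777777777777645544
186 ...........................
[... 2796 characters left out ...]
55555666666666
215 ...........................#######.................. 6666666666766666666666666655555666666666
216 .................................................... 6666666666666666666666666555555655566666
217 .................................................... 6666666667666666666666655555555555566666
218 .................................................... 6666666667666666666666666666555556666666
219 .................................................... 6677777777766666566666666666555555666666
220 .................................................... 6777777777666555666666666666655555566666
221 .................................................... 6677777777665556666666666666666665566666
```

The bush stands upright again, mask box u 261–276, v 198–215. Next I compute its position.

Run:
```python
from h import *
c=load('side'); p=at(c,268.4,203.1,.026); s=bot.read_state()['tool_pos']; print(p,s,(p-s)*100)
```

```text
[0.45847673 0.26898355 0.026     ] [0.43627143 0.25194243 0.13489603] [  2.22052994   1.70411161 -10.88960347]
```

Call:
drive_tool:
  deltas:
    - {"hand": 0.6, "offset": [2.2, 1.7, 0], "angular": [0, 0, 0]}
    - {"hand": 0.6, "offset": [2.2, 1.7, -4], "angular": [0, 0, 0]}
    - {"hand": 0.6, "offset": [2.2, 1.7, -8], "angular": [0, 0, 0]}
    - {"hand": 0.6, "offset": [2.2, 1.7, -11], "angular": [0, 0, 0]}
    - {"hand": 0.6, "offset": [2.2, 1.7, -13], "angular": [0, 0, 0]}
    - {"hand": 0.6, "offset": [2.2, 1.7, -15], "angular": [0, 0, 0]}
    - {"hand": 0.6, "offset": [2.2, 1.7, -16.1], "angular": [0, 0, 0]}
    - {"hand": 0.6, "offset": [2.2, 1.7, -16.1], "angular": [0, 0, 0]}

```text
time: 23.35
tool_pos: [0.4562, 0.2678, -0.0249]
tcp_rot: [0.805, -3.036, 0.0]
wrist_force: [0.1, 0.1, 0.3]
width: 0.6
```

Call:
drive_tool:
  deltas:
    - {"hand": 0.2, "offset": [0, 0, 0], "angular": [0, 0, 0]}
    - {"hand": 0.2, "offset": [0, 0, 0], "angular": [0, 0, 0]}
    - {"hand": 0.2, "offset": [0, 0, 0], "angular": [0, 0, 0]}
    - {"hand": 0.2, "offset": [0, 0, 0], "angular": [0, 0, 0]}
  force: 40

```text
time: 23.85
tool_pos: [0.4584, 0.269, -0.0233]
tcp_rot: [-0.805, 3.035, 0.001]
wrist_force: [-2.5, -1.3, 6.2]
width: 0.331
```

Call:
drive_tool:
  deltas:
    - {"hand": 0.2, "offset": [0, 0, 2], "angular": [0, 0, 0]}
    - {"hand": 0.2, "offset": [0, 0, 6], "angular": [0, 0, 0]}
    - {"hand": 0.2, "offset": [0, 0, 10], "angular": [0, 0, 0]}
    - {"hand": 0.2, "offset": [0, 0, 14], "angular": [0, 0, 0]}
    - {"hand": 0.2, "offset": [3, 2.5, 14], "angular": [0, 0, 0]}
    - {"hand": 0.2, "offset": [6, 5, 14], "angular": [0, 0, 0]}
    - {"hand": 0.2, "offset": [8.7, 7.3, 14], "angular": [0, 0, 0]}
    - {"hand": 0.2, "offset": [8.7, 7.3, 14], "angular": [0, 0, 0]}

```text
time: 24.85
tool_pos: [0.5462, 0.3429, 0.1152]
tcp_rot: [-0.806, 3.035, 0.001]
wrist_force: [-0.8, -0.7, -1.1]
width: 0.327
```

Run:
```python
from h import *
c=shot('side'); s=bot.read_state(); print(s['tool_pos'],s['wrist_force'],s['width'],brass(c,285,330,95,165))
h=cv2.cvtColor(c['frame'],cv2.COLOR_BGR2HSV); b=cv2.inRange(h,(8,110,50),(25,255,255))>0
L=h[...,2]
for r in range(108,158): print(r,''.join('#' if b[r,k] else ('o' if L[r,k]<75 else ('.' if L[r,k]>175 else ' ')) for k in range(285,328)))
```

```text
[0.54474372 0.34180519 0.11480328] [ 0.85230875 -1.00222283 -1.50867735] 0.3234174459803766 [([16, 19, 14, 19, 157], [305.3, 123.8])]
108     ......    oooooooo    ooooooooooooooooo
109     ......    oooooooo    ooooooooooooooooo
110     . ....    oooooooo    ooooooooooooooooo
111       ....    ooooooo      ooooooooooooooo 
112      . ...    ooooooo      ooooooooooooo   
113       ....    ooooooo ..     ooooooooo     
114       ....    ooooo#####     ooooooo       
115        ....   ooo########    ooooooo       
116          ..   oo #######     ooooooo       
117        . ..  ooo########     ooooooo       
118        ....  oo ########     ooooooo       
119  .      . .  oo ########     oooooo        
120     .   ....  o ########     oooooo        
121     .  .......  ########     oooooo        
122    ..  ........ ########     oooooo        
123   ... . ....... ########    ooooooo        
124  .. ..  . ......#######     ooooooo        
125  .  .   . ..... #######     oooooo         
126 ..       .... . #######     oooo           
127 ..         .... #######                    
128  .
[... 711 characters left out ...]
  
143      .......                 .....         
144  ...........                 ....          
145  ......... ...              ....           
146 ..........  .... .         ....            
147 #.........    ...............              
148 #..........      .........                 
149 #..........                                
150 # .... ..   ... ...                        
151 #             ....... ..                   
152 #               .........                  
153      ..  .          ..                     
154  .........                                 
155 ..........        ..                       
156 ..........      .....                      
157 ..........      .....
```

Run:
```python
from h import *
c=load('side')
for p in [(.5447,.3418,.138),(.5447,.3418,.115),(.5467,.3418,.115),(.5447,.3438,.115)]: print(p,proj(c,p).round(2))
n=lambda x,y,z,r:[proj(c,(x+r*np.cos(k),y+r*np.sin(k),z)) for k in np.linspace(0,6.28,60)]
for a in [(.5447,.3418,.138,.015),(.5447,.3418,.115,.0265)]: q=np.array(n(*a)); print(q.min(0),q.max(0))
```

```text
(0.5447, 0.3418, 0.138) [306.75 130.54]
(0.5447, 0.3418, 0.115) [305.86 140.21]
(0.5467, 0.3418, 0.115) [306.85 140.12]
(0.5447, 0.3438, 0.115) [305.62 139.6 ]
[298.97375054 126.01035861] [314.53484179 135.17963936]
[292.38444661 132.22773179] [319.36370949 148.54071528]
```

Held upright and centred to about 1 mm over the tube. Lowering in.

Call:
drive_tool:
  deltas:
    - {"hand": 0.2, "offset": [0, 0, -1.2], "angular": [0, 0, 0]}
    - {"hand": 0.2, "offset": [0, 0, -2.2], "angular": [0, 0, 0]}
    - {"hand": 0.2, "offset": [0, 0, -2.9], "angular": [0, 0, 0]}
    - {"hand": 0.2, "offset": [0, 0, -3.2], "angular": [0, 0, 0]}
    - {"hand": 0.2, "offset": [0, 0, -3.2], "angular": [0, 0, 0]}

```text
time: 25.52
tool_pos: [0.5443, 0.3414, 0.0831]
tcp_rot: [0.805, -3.036, 0.0]
wrist_force: [-0.3, -0.6, -1.3]
width: 0.327
```

Call:
drive_tool:
  deltas:
    - {"hand": 0.2, "offset": [0, 0, -0.2], "angular": [0, 0, 0]}
    - {"hand": 0.2, "offset": [0, 0, -0.4], "angular": [0, 0, 0]}
    - {"hand": 0.2, "offset": [0, 0, -0.4], "angular": [0, 0, 0]}

```text
time: 25.9
tool_pos: [0.5445, 0.3415, 0.0793]
tcp_rot: [0.805, -3.037, 0.0]
wrist_force: [-0.0, 0.4, -1.2]
width: 0.325
```

Call:
drive_tool:
  deltas:
    - {"hand": 0.2, "offset": [0, 0, -0.2], "angular": [0, 0, 0]}
    - {"hand": 0.2, "offset": [0, 0, -0.2], "angular": [0, 0, 0]}
    - {"hand": 0.4, "offset": [0, 0, -0.2], "angular": [0, 0, 0]}
    - {"hand": 0.4, "offset": [0, 0, -0.2], "angular": [0, 0, 0]}
    - {"hand": 0.4, "offset": [0, 0, -0.2], "angular": [0, 0, 0]}

```text
time: 26.52
tool_pos: [0.5447, 0.3416, 0.0776]
tcp_rot: [-0.805, 3.036, 0.0]
wrist_force: [-0.3, 0.4, 0.3]
width: 0.403
```

Run:
```python
from h import *
c=shot('side'); s=bot.read_state(); print(s['tool_pos'],s['wrist_force'],s['width'],brass(c,285,330,95,200))
```

```text
[0.54467825 0.34157225 0.07759176] [-1.33087444 -0.304975    0.1576783 ] 0.39862814488956283 []
```

The bush dropped in, with no brass visible. Spacer next.

Call:
drive_tool:
  deltas:
    - {"hand": 0.6, "offset": [0, 0, 2], "angular": [0, 0, 0]}
    - {"hand": 0.6, "offset": [0, 0, 6], "angular": [0, 0, 0]}
    - {"hand": 0.6, "offset": [-4, -0.5, 6], "angular": [0, 0, 0]}
    - {"hand": 0.6, "offset": [-8, -1, 6], "angular": [0, 0, 0]}
    - {"hand": 0.6, "offset": [-11.5, -1.4, 6], "angular": [0, 0, 0]}
    - {"hand": 0.6, "offset": [-11.5, -1.4, 2], "angular": [0, 0, 0]}
    - {"hand": 0.6, "offset": [-11.5, -1.4, -2], "angular": [0, 0, 0]}
    - {"hand": 0.6, "offset": [-11.5, -1.4, -4], "angular": [0, 0, 0]}

```text
time: 27.58
tool_pos: [0.4288, 0.3271, 0.0368]
tcp_rot: [0.805, -3.036, 0.001]
wrist_force: [0.1, -0.3, 0.0]
width: 0.598
```

Call:
drive_tool:
  deltas:
    - {"hand": 0.6, "offset": [0, 0, -2], "angular": [0, 0, 0]}
    - {"hand": 0.6, "offset": [0, 0, -4], "angular": [0, 0, 0]}
    - {"hand": 0.6, "offset": [0, 0, -5.3], "angular": [0, 0, 0]}
    - {"hand": 0.6, "offset": [0, 0, -5.3], "angular": [0, 0, 0]}
    - {"hand": 0.2, "offset": [0, 0, -5.3], "angular": [0, 0, 0]}
    - {"hand": 0.2, "offset": [0, 0, -5.3], "angular": [0, 0, 0]}
    - {"hand": 0.2, "offset": [0, 0, -5.3], "angular": [0, 0, 0]}
    - {"hand": 0.2, "offset": [0, 0, -5.3], "angular": [0, 0, 0]}

```text
time: 28.58
tool_pos: [0.4306, 0.3283, -0.0143]
tcp_rot: [-0.805, 3.034, 0.001]
wrist_force: [0.5, -0.3, 5.5]
width: 0.328
```

Call:
drive_tool:
  deltas:
    - {"hand": 0.2, "offset": [0, 0, 2], "angular": [0, 0, 0]}
    - {"hand": 0.2, "offset": [0, 0, 6], "angular": [0, 0, 0]}
    - {"hand": 0.2, "offset": [0, 0, 11], "angular": [0, 0, 0]}
    - {"hand": 0.2, "offset": [0, 0, 15], "angular": [0, 0, 0]}
    - {"hand": 0.2, "offset": [4, 0.5, 15], "angular": [0, 0, 0]}
    - {"hand": 0.2, "offset": [8, 1, 15], "angular": [0, 0, 0]}
    - {"hand": 0.2, "offset": [11.4, 1.4, 15], "angular": [0, 0, 0]}
    - {"hand": 0.2, "offset": [11.4, 1.4, 15], "angular": [0, 0, 0]}

```text
time: 29.58
tool_pos: [0.5452, 0.3412, 0.1337]
tcp_rot: [0.803, -3.037, 0.0]
wrist_force: [0.4, -0.5, -0.1]
width: 0.33
```

Run:
```python
from h import *
c=shot('side'); s=bot.read_state(); print(s['tool_pos'],s['wrist_force'],s['width'])
print(proj(c,(.5447,.3417,.115)))
L=cv2.cvtColor(c['frame'],cv2.COLOR_BGR2GRAY)
for r in range(100,158): print(r,''.join(' .:-=+*%#@'[9-min(9,int(L[r,k])//24)] for k in range(285,330)))
```

```text
[0.54364149 0.34105847 0.13349061] [ 0.37854271 -0.55423768 -0.26122241] 0.3329964046376431
[305.87132316 140.24126629]
100 ::::::::::-*=-%%%%%%%%*---%%%%%%%%%%%%%%%%%%%
101 ::::::-----*--%%%%%%%%*---%%%%%%%%%%%%%%%%%%%
102 ------+++++*-=%%%%%%%%*---*%%%%%%%%%%%%%%%%%*
103 +=--===-+++*-=%%%%%%%%*---=*%%%%%%%%%%%%%%+++
104 ++----::+++*-=%%%%%%%%*--=-+*%%%%%%%%%%%++==+
105 ++:::.  -==+-=%%%%*+--:..*--+%%%%%%%%%%+====+
106 ++=::.   --+-+%%%+--...  +--=*%%%%%%%%%+====+
107 +*+:::.  :-+-+%%=-:-:----+--=%%%%%%%%%%*====+
108 +++=:::.  ---+%*--==-----+--=%%%%%%%%+*%+=++*
109 +++=::::. =--*%+:+==-----+--=*%%%%%%*-+%*+++*
110 ++++:-::::=--*%=.===-----+--=%%%%%%%*-=*%+++*
111 +++*=-:::::==*%+..------==--=*%%%%%%*--=%*++*
112 +++*+:-::::++*%+:..:::--==--=*%%%%%%*---*%*+%
113 +++++-::::::++*+=-.... .==--+%%%%%%%*---=%*+%
114 ++++*+:::::.+++==--::  .==--+%%%%%%%*----*%*%
115 ++++*+-:::::+++==------=+---+%%%%%%%=----=%%%
116 +++++*=--:::-++=--------*--=+%%%%%%*------*%%
117 +++++*+:-::::=+=--------+--=*%%%%%+=------=%%
118 =-+++=+:::::::-=--------+--=*%%%%+---------*%
119 =:++--*= -:::. =--------+-
[... 1219 characters left out ...]

144 --::..   :  -******++*******=    +++++++*****
145 -..      :-...-+***++++****+.   ++++++++*****
146 -..      :==:  :::=++====--.  .==++++++++****
147 =-        ===-:....::...... .=+==++++++++=+**
148 =:        :---==-::...  .:-===+++++++++++-=**
149 =-        :----=-----========+**+++++++++-=**
150 =-..::-::-==:::-:::--=--======+++++++++++-=+*
151 =+=====-=--+=-:::::::-::::-===+++++++==++==++
152 ++=--------+===-::..:::::--=+++++++=====+++++
153 +=---------+-=====--::---=++++=+++++====+++++
154 -:::::::::-+----===---+=--=++++++++++===+++++
155 ::::::::::-+------::-===--==+++++++++====++++
156 ::::::::::-=----:-:::-----==++++++++++=======
157 :-::::::::-=----:::::----===++++++++=-==--:--
```

Call:
drive_tool:
  deltas:
    - {"hand": 0.2, "offset": [0.1, 0.1, -1.5], "angular": [0, 0, 0]}
    - {"hand": 0.2, "offset": [0.1, 0.1, -3], "angular": [0, 0, 0]}
    - {"hand": 0.2, "offset": [0.1, 0.1, -3.8], "angular": [0, 0, 0]}
    - {"hand": 0.2, "offset": [0.1, 0.1, -4.2], "angular": [0, 0, 0]}
    - {"hand": 0.2, "offset": [0.1, 0.1, -4.4], "angular": [0, 0, 0]}
    - {"hand": 0.2, "offset": [0.1, 0.1, -4.4], "angular": [0, 0, 0]}

```text
time: 30.38
tool_pos: [0.5448, 0.3427, 0.0908]
tcp_rot: [-0.805, 3.036, 0.0]
wrist_force: [0.3, 1.1, -0.1]
width: 0.331
```

Call:
drive_tool:
  deltas:
    - {"hand": 0.2, "offset": [0, 0, -0.2], "angular": [0, 0, 0]}
    - {"hand": 0.2, "offset": [0, 0, -0.4], "angular": [0, 0, 0]}
    - {"hand": 0.2, "offset": [0, 0, -0.4], "angular": [0, 0, 0]}

```text
time: 30.75
tool_pos: [0.5447, 0.3426, 0.0862]
tcp_rot: [-0.805, 3.036, 0.0]
wrist_force: [1.4, 1.2, -0.4]
width: 0.328
```

Call:
drive_tool:
  deltas:
    - {"hand": 0.2, "offset": [0, 0, -0.2], "angular": [0, 0, 0]}
    - {"hand": 0.2, "offset": [0, 0, -0.4], "angular": [0, 0, 0]}
    - {"hand": 0.2, "offset": [0, 0, -0.4], "angular": [0, 0, 0]}

```text
time: 31.12
tool_pos: [0.5447, 0.3426, 0.0823]
tcp_rot: [-0.805, 3.036, 0.0]
wrist_force: [2.2, 1.1, -0.4]
width: 0.329
```

Call:
drive_tool:
  deltas:
    - {"hand": 0.2, "offset": [0, 0, -0.2], "angular": [0, 0, 0]}
    - {"hand": 0.2, "offset": [0, 0, -0.4], "angular": [0, 0, 0]}
    - {"hand": 0.2, "offset": [0, 0, -0.4], "angular": [0, 0, 0]}

```text
time: 31.5
tool_pos: [0.5447, 0.3427, 0.0783]
tcp_rot: [-0.805, 3.036, 0.0]
wrist_force: [3.5, 1.1, -0.6]
width: 0.332
```

Inside the bore, with only light lateral contact. Releasing caged.

Call:
drive_tool:
  deltas:
    - {"hand": 0.41, "offset": [0.1, 0, 0], "angular": [0, 0, 0]}
    - {"hand": 0.41, "offset": [0.1, 0, 0], "angular": [0, 0, 0]}
    - {"hand": 0.41, "offset": [0.1, 0, 0], "angular": [0, 0, 0]}
    - {"hand": 0.6, "offset": [0.1, 0, 0.5], "angular": [0, 0, 0]}
    - {"hand": 0.6, "offset": [0.1, 0, 3], "angular": [0, 0, 0]}
    - {"hand": 0.6, "offset": [0.1, 0, 6], "angular": [0, 0, 0]}
    - {"hand": 0.6, "offset": [-5, -2.5, 6], "angular": [0, 0, 0]}
    - {"hand": 0.6, "offset": [-10, -5, 6], "angular": [0, 0, 0]}

```text
time: 32.5
tool_pos: [0.4441, 0.2923, 0.1394]
tcp_rot: [-0.805, 3.035, 0.001]
wrist_force: [-0.6, -0.2, -0.1]
width: 0.597
```

Run:
```python
from h import *
c=shot('side'); s=bot.read_state(); print(s['tool_pos'],s['wrist_force'],s['width'],brass(c,190,330,95,245))
L=cv2.cvtColor(c['frame'],cv2.COLOR_BGR2GRAY)
for r in range(128,156): print(r,''.join(' .:-=+*%#@'[9-min(9,int(L[r,k])//24)] for k in range(285,330)))
```

```text
[0.43449983 0.28730879 0.13578187] [-7.38462815 -3.71214024 -3.59983449] 0.599206310575355 [([84, 42, 12, 16, 76], [279.3, 145.3]), ([18, 92, 10, 15, 139], [212.6, 193.9]), ([15, 116, 15, 19, 244], [212.2, 219.8]), ([61, 136, 11, 7, 60], [255.8, 233.8])]
128 -.:==++++++--:::::+++++++++++++++==*=--------
129 - .++++++++=-:::..+++++++++++++++--++--------
130 =-=+++++++*=::::::++++++++++++=-----*=-------
131 =:=+++++++*+:-:.  ...:-==+++=--::---++=------
132 ++++++++++++:.            .--:::::---*+------
133 +++++++++++:                 .:::::--++=-----
134 ++++++++=:                     ::::---*+-----
135 ++++++++-                       .::--=+*=----
136 +++++++=                         ::---=++----
137 ++++++=:                         .::---=*=---
138 ++++++=.           ..             ::---=++=--
139 ++++++=.       :=+*++++=.         .:--===*+--
140 +++++++.     :=***+++++++=.       .::-===++=-
141 +++++++- ....*****++++++**+-      ::----==*+-
142 ++++++++-.::=*****++++++***+-     ::-----=+*=
143 +++++++==::-+*****++++++****=     :------==++
144 ++++==---=--=*****++++++****=    ::------===*
145 +==---::-==---:+**++++++***+.   -::-------==+
146 +==---:--=+=-: .:.-======--.  .:.::-------===
147 *+--:::::-===-:.   ........ .==:.:::------===
148 *=::::::::===-==-:...   .:-===+=-::::------==
149 +=::-::---===--=-----==========---::::------=
150 *+====++++++=::-::::-=---===-=--:::::::------
151 *+++++****++=::::::::-::::-=--::::::::::-----
152 ****+++++++++==-::...::::--=+-:::::::::::----
153 +++++++++++*+=====-:::---=+++::::::::::::----
154 ++++++++++++=---==--:-+=--=+=:::::::::::::---
155 ++++++++++++------::-===--===:::::::::::::---
```

The spacer is in too, funnel clear. Second large bush (0.349, 0.2506) next.

Call:
drive_tool:
  deltas:
    - {"hand": 0.6, "offset": [-4, -2, 0], "angular": [0, 0, 0]}
    - {"hand": 0.6, "offset": [-9.6, -4.2, 0], "angular": [0, 0, 0]}
    - {"hand": 0.6, "offset": [-9.6, -4.2, -3], "angular": [0, 0, 0]}
    - {"hand": 0.6, "offset": [-9.6, -4.2, -7], "angular": [0, 0, 0]}
    - {"hand": 0.6, "offset": [-9.6, -4.2, -9.5], "angular": [0, 0, 0]}
    - {"hand": 0.6, "offset": [-9.6, -4.2, -9.5], "angular": [0, 0, 0]}

```text
time: 33.3
tool_pos: [0.3467, 0.2493, 0.0418]
tcp_rot: [0.804, -3.032, 0.002]
wrist_force: [-0.2, -0.8, 0.5]
width: 0.604
```

Call:
drive_tool:
  deltas:
    - {"hand": 0.6, "offset": [0.1, 0.1, -2.5], "angular": [0, 0, 0]}
    - {"hand": 0.6, "offset": [0.1, 0.1, -5], "angular": [0, 0, 0]}
    - {"hand": 0.6, "offset": [0.1, 0.1, -6.7], "angular": [0, 0, 0]}
    - {"hand": 0.6, "offset": [0.1, 0.1, -6.7], "angular": [0, 0, 0]}
    - {"hand": 0.2, "offset": [0.1, 0.1, -6.7], "angular": [0, 0, 0]}
    - {"hand": 0.2, "offset": [0.1, 0.1, -6.7], "angular": [0, 0, 0]}
    - {"hand": 0.2, "offset": [0.1, 0.1, -6.7], "angular": [0, 0, 0]}
    - {"hand": 0.2, "offset": [0.1, 0.1, -6.7], "angular": [0, 0, 0]}

```text
time: 34.3
tool_pos: [0.351, 0.2524, -0.0218]
tcp_rot: [-0.804, 3.034, 0.001]
wrist_force: [-0.9, -1.5, 5.9]
width: 0.324
```

Call:
drive_tool:
  deltas:
    - {"hand": 0.2, "offset": [0, 0, 2], "angular": [0, 0, 0]}
    - {"hand": 0.2, "offset": [0, 0, 6], "angular": [0, 0, 0]}
    - {"hand": 0.2, "offset": [0, 0, 11], "angular": [0, 0, 0]}
    - {"hand": 0.2, "offset": [3, 1.5, 15], "angular": [0, 0, 0]}
    - {"hand": 0.2, "offset": [8, 3.7, 15], "angular": [0, 0, 0]}
    - {"hand": 0.2, "offset": [13, 6, 15], "angular": [0, 0, 0]}
    - {"hand": 0.2, "offset": [17, 8, 15], "angular": [0, 0, 0]}
    - {"hand": 0.2, "offset": [19.6, 9.1, 15], "angular": [0, 0, 0]}

```text
time: 35.3
tool_pos: [0.5476, 0.3435, 0.1269]
tcp_rot: [-0.805, 3.035, 0.001]
wrist_force: [-0.8, 0.6, 0.1]
width: 0.325
```

Call:
drive_tool:
  deltas:
    - {"hand": 0.2, "offset": [0, 0, -1], "angular": [0, 0, 0]}
    - {"hand": 0.2, "offset": [0, 0, -1.5], "angular": [0, 0, 0]}
    - {"hand": 0.2, "offset": [0, 0, -1.5], "angular": [0, 0, 0]}

```text
time: 35.67
tool_pos: [0.5435, 0.3416, 0.1103]
tcp_rot: [0.805, -3.034, 0.001]
wrist_force: [-0.5, 0.2, -0.9]
width: 0.323
```

Run:
```python
from h import *
c=shot('side'); s=bot.read_state(); print(s['tool_pos'],s['wrist_force'],s['width'],brass(c,285,330,95,165))
h=cv2.cvtColor(c['frame'],cv2.COLOR_BGR2HSV); b=cv2.inRange(h,(8,110,50),(25,255,255))>0
L=h[...,2]
for r in range(112,137): print(r,''.join('#' if b[r,k] else ('o' if L[r,k]<75 else ('.' if L[r,k]>175 else ' ')) for k in range(285,328)))
p=s['tool_pos']
for e in (0,.0025): q=np.array([proj(c,(p[0]-e*.866+.015*np.cos(k),p[1]-e*.5+.015*np.sin(k),p[2]+.026)) for k in np.linspace(0,6.28,60)]); print(e,q.min(0),q.max(0))
```

```text
[0.54402521 0.34188854 0.11089149] [ 0.41256116 -0.08070341 -1.42849454] 0.3267463852842027 [([12, 23, 14, 20, 196], [302.6, 128.0])]
112      . ..    ooooooo     oooooooooooooooooo
113       ...    ooooooo  .  oooooooooooooooooo
114       ...    ooooooo ..   oooooooooooooo   
115        ..    ooooooo ..    ooooooooooo     
116             oooooooo ..    ooooooooo       
117        .    oooooooo ..    oooooooo        
118        ..   oooo ####..    ooooooo         
119  .      .   oo#########     oooooo         
120     .   ..  o##########    ooooooo         
121     .  ...   ##########    ooooooo         
122    ..  ...  ###########    ooooooo         
123   ... . ...  #########     ooooooo         
124  .. ..  . .. #########     ooooooo         
125  .  .   . .. #########     ooooooo         
126 ..       ... #########     ooooooo         
127 ..           #########     ooooooo         
128  ..         ##########     ooooo           
129  ..         ##########     ooo             
130             ##########                     
131  .          ###########                    
132             ############                   
133             ##############                 
134          ... #############  .              
135          ....############  ....            
136 ..      ..... ###########  ......          
0 [298.5861997  126.48760637] [314.13337866 135.66056603]
0.0025 [297.63443912 126.95505572] [313.20137198 136.15193522]
```

The bush sits about 3 mm toward −x in the jaws. I correct while lowering.

Call:
drive_tool:
  deltas:
    - {"hand": 0.2, "offset": [0.2, 0.1, 0], "angular": [0, 0, 0]}
    - {"hand": 0.2, "offset": [0.2, 0.1, -1], "angular": [0, 0, 0]}
    - {"hand": 0.2, "offset": [0.2, 0.1, -1.5], "angular": [0, 0, 0]}
    - {"hand": 0.2, "offset": [0.2, 0.1, -1.5], "angular": [0, 0, 0]}

```text
time: 36.22
tool_pos: [0.5467, 0.3431, 0.0952]
tcp_rot: [0.805, -3.035, 0.001]
wrist_force: [-0.6, 0.1, 0.0]
width: 0.326
```

Call:
drive_tool:
  deltas:
    - {"hand": 0.2, "offset": [0, 0, -0.5], "angular": [0, 0, 0]}
    - {"hand": 0.2, "offset": [0, 0, -1], "angular": [0, 0, 0]}
    - {"hand": 0.2, "offset": [0, 0, -1.3], "angular": [0, 0, 0]}
    - {"hand": 0.2, "offset": [0, 0, -1.3], "angular": [0, 0, 0]}

```text
time: 36.72
tool_pos: [0.5479, 0.3438, 0.0839]
tcp_rot: [-0.805, 3.036, 0.001]
wrist_force: [0.4, 0.8, 1.5]
width: 0.328
```

Call:
drive_tool:
  deltas:
    - {"hand": 0.2, "offset": [0, 0, -0.2], "angular": [0, 0, 0]}
    - {"hand": 0.2, "offset": [0, 0, -0.4], "angular": [0, 0, 0]}
    - {"hand": 0.2, "offset": [0, 0, -0.4], "angular": [0, 0, 0]}

```text
time: 37.1
tool_pos: [0.5476, 0.3438, 0.079]
tcp_rot: [-0.805, 3.036, 0.001]
wrist_force: [1.3, 2.3, 0.2]
width: 0.326
```

Call:
drive_tool:
  deltas:
    - {"hand": 0.2, "offset": [0, 0, -0.2], "angular": [0, 0, 0]}
    - {"hand": 0.2, "offset": [0, 0, -0.2], "angular": [0, 0, 0]}
    - {"hand": 0.4, "offset": [0, 0, -0.2], "angular": [0, 0, 0]}
    - {"hand": 0.4, "offset": [0, 0, -0.2], "angular": [0, 0, 0]}
    - {"hand": 0.4, "offset": [0, 0, -0.2], "angular": [0, 0, 0]}

```text
time: 37.72
tool_pos: [0.5471, 0.3431, 0.0771]
tcp_rot: [0.805, -3.036, 0.001]
wrist_force: [-0.6, 0.4, 1.4]
width: 0.398
```

Run:
```python
from h import *
c=shot('side'); s=bot.read_state(); print(s['tool_pos'],s['wrist_force'],s['width'],brass(c,285,330,95,165))
h=cv2.cvtColor(c['frame'],cv2.COLOR_BGR2HSV); b=cv2.inRange(h,(8,110,50),(25,255,255))>0
L=h[...,2]
for r in range(125,152): print(r,''.join('#' if b[r,k] else ('o' if L[r,k]<75 else ('.' if L[r,k]>175 else ' ')) for k in range(285,328)))
for z in(.11,.13):
  q=np.array([proj(c,(.5447+.015*np.cos(k),.3417+.015*np.sin(k),z)) for k in np.linspace(0,6.28,60)]); print(z,q.min(0),q.max(0))
```

```text
[0.54725983 0.34318304 0.07717692] [ 0.33382315 -0.32675635  0.45429396] 0.3977812375527936 [([13, 43, 11, 9, 75], [303.4, 142.2])]
125  .  .   .   oooooooo      ooooooooooooooooo
126 ..          oooooooo      ooooooooooooooooo
127 ..          oooooooo      ooooooooooooooooo
128  ..         oooooooo      ooooooooooooooooo
129  ..         oooooooo       oooooooooooooo  
130             oooooooo        ooooooooooo    
131  .          ooooooo .        ooooooooo     
132             ooooooo ....     oooooooo      
133             ooooo  .....     ooooooo       
134          .  ooo   .......    ooooooo       
135          .  o    .......     ooooooo       
136  .      ...     ........     ooooooo       
137 ..      .... ...........     ooooooo       
138 .      ............##...     oooooo        
139 ..     .........########    ooooooo        
140 .      .......##########    ooooooo        
141        ......##########     oooooo         
142         ...  ##########     oooo           
143     .... ..  ##########     oo             
144  .......  .. ###########                   
145  ........  ....#########                   
146 .........   .......#####  ...              
147 #.........    ...............              
148 #..........      .........                 
149 #..........                                
150 # .... ..   ... ...                        
151 #             ....... .. .                 
0.11 [298.08092401 137.7305977 ] [313.29488249 146.97509511]
0.13 [298.72267192 129.43356765] [314.18385215 138.62702632]
```

The top of the second bush shows at v 138–147, which is z ≈ 0.110, as expected for bush + spacer + bush. Now small bush 1 (0.4226, 0.191).

Call:
drive_tool:
  deltas:
    - {"hand": 0.5, "offset": [0, 0, 1], "angular": [0, 0, 0]}
    - {"hand": 0.5, "offset": [0, 0, 4], "angular": [0, 0, 0]}
    - {"hand": 0.5, "offset": [-1, -1, 6], "angular": [0, 0, 0]}
    - {"hand": 0.5, "offset": [-4, -5, 6], "angular": [0, 0, 0]}
    - {"hand": 0.5, "offset": [-7.5, -9.5, 6], "angular": [0, 0, 0]}
    - {"hand": 0.5, "offset": [-11, -13.5, 4], "angular": [0, 0, 0]}
    - {"hand": 0.5, "offset": [-12.5, -15.2, 0], "angular": [0, 0, 0]}
    - {"hand": 0.5, "offset": [-12.5, -15.2, -3], "angular": [0, 0, 0]}

```text
time: 38.78
tool_pos: [0.421, 0.1901, 0.047]
tcp_rot: [-0.803, 3.037, -0.0]
wrist_force: [0.8, 1.2, 0.2]
width: 0.503
```

Call:
drive_tool:
  deltas:
    - {"hand": 0.5, "offset": [0, 0, -1], "angular": [0, 0, 0]}
    - {"hand": 0.5, "offset": [0, 0, -1], "angular": [0, 0, 0]}

```text
time: 39.02
tool_pos: [0.4228, 0.1917, 0.0377]
tcp_rot: [0.805, -3.036, 0.0]
wrist_force: [-0.2, 0.3, 0.5]
width: 0.5
```

Down 6.2 to TCP −0.0245, close.

Call:
drive_tool:
  deltas:
    - {"hand": 0.5, "offset": [0, 0, -2.5], "angular": [0, 0, 0]}
    - {"hand": 0.5, "offset": [0, 0, -5], "angular": [0, 0, 0]}
    - {"hand": 0.5, "offset": [0, 0, -6.2], "angular": [0, 0, 0]}
    - {"hand": 0.5, "offset": [0, 0, -6.2], "angular": [0, 0, 0]}
    - {"hand": 0.1, "offset": [0, 0, -6.2], "angular": [0, 0, 0]}
    - {"hand": 0.1, "offset": [0, 0, -6.2], "angular": [0, 0, 0]}
    - {"hand": 0.1, "offset": [0, 0, -6.2], "angular": [0, 0, 0]}
    - {"hand": 0.1, "offset": [0, 0, -6.2], "angular": [0, 0, 0]}

```text
time: 40.02
tool_pos: [0.4239, 0.1921, -0.0233]
tcp_rot: [-0.804, 3.034, 0.001]
wrist_force: [-0.2, -0.2, 6.3]
width: 0.231
```

Call:
drive_tool:
  deltas:
    - {"hand": 0.1, "offset": [0, 0, 2], "angular": [0, 0, 0]}
    - {"hand": 0.1, "offset": [0, 0, 6], "angular": [0, 0, 0]}
    - {"hand": 0.1, "offset": [0, 0, 10], "angular": [0, 0, 0]}
    - {"hand": 0.1, "offset": [3, -1.2, 11], "angular": [0, 0, 0]}
    - {"hand": 0.1, "offset": [7, -2.8, 11], "angular": [0, 0, 0]}
    - {"hand": 0.1, "offset": [10.5, -4.1, 11], "angular": [0, 0, 0]}
    - {"hand": 0.1, "offset": [11.7, -4.6, 11], "angular": [0, 0, 0]}
    - {"hand": 0.1, "offset": [11.7, -4.6, 11], "angular": [0, 0, 0]}

```text
time: 41.02
tool_pos: [0.5393, 0.1452, 0.085]
tcp_rot: [0.803, -3.036, -0.0]
wrist_force: [-0.4, 0.6, -1.1]
width: 0.231
```

```bash
cat > look.py <<'E'
from h import *
c=shot('side'); s=bot.read_state(); print(s['tool_pos'],s['wrist_force'],s['width'],brass(c,305,350,180,250))
h=cv2.cvtColor(c['frame'],cv2.COLOR_BGR2HSV); b=cv2.inRange(h,(8,110,50),(25,255,255))>0
L=h[...,2]
for r in range(190,240): print(r,''.join('#' if b[r,k] else ('o' if L[r,k]<75 else ('.' if L[r,k]>175 else ' ')) for k in range(305,352)))
E
python3 - <<'E'
from look import *
n=lambda x,y,z,r:np.array([proj(c,(x+r*np.cos(k),y+r*np.sin(k),z)) for k in np.linspace(0,6.28,60)])
p=s['tool_pos']
for a in [(p[0],p[1],p[2]+.026,.011),(p[0]-.0015,p[1]-.0009,p[2]+.026,.011),(.5395,.1454,p[2]+.026,.011),(.5395,.1454,.079,.0225)]: q=n(*a); print(q.min(0),q.max(0))
E
```

```text
[0.53839531 0.14548753 0.08487377] [ 0.28658801 -0.12177807 -0.3265903 ] 0.2307113816446314 [([17, 19, 12, 19, 141], [326.9, 208.3])]
190  ......           ooooooooo  ooooooooooooooo   
191 .......           ooooooooo  oooooooooooooo  oo
192   ...             oooooooo   ooooooooooooo oooo
193   ...             oooooooo   oooooooooooooooooo
194 ..               ooooooooo   oooooooooooooooooo
195 .                ooooooooo   oooooooooooooooooo
196 .                ooooooooo   oooooooooooooooooo
197    ..            ooooooooo  .oooooooooooooooooo
198    ...           ooooo      . ooooooooooooooooo
199   ....           oooo #####    oooooooooooooooo
200  ......          oo #######     oooooooo ooooo 
201  ......      .   o ########     ooooooooooooo  
202 .......          o #######      ooooooooooo    
203 ........        oo########      oooooooo       
204 ........        oo #######      oooooooo       
205 ........        oo #######     oooooooo        
206 ........           #######     oooooooo        
207 ........          ########     oooooooo        
208 ........          ####### 
[... 1157 characters left out ...]
..      
231              ....             ...........  ooo 
232               ....           ...........  ooooo
233                 ......    ......  ....... oooo 
234                  .............    ....... oooo 
235         ...         .......       .......  ooo 
236       .....    ......              .......####.
237       .....    .............      .........#...
238       .....     ...........       ............ 
239 .    ....           .           ............. o
[322.73045821 208.19819473] [335.95391958 217.66835572]
[321.99867073 208.67442089] [335.23524901 218.16507993]
[323.38480322 208.16031485] [336.60799389 217.62852087]
[314.79658259 216.30021026] [341.05498745 235.63801961]
```

Call:
drive_tool:
  deltas:
    - {"hand": 0.1, "offset": [0.2, 0, -1], "angular": [0, 0, 0]}
    - {"hand": 0.1, "offset": [0.2, 0, -2.2], "angular": [0, 0, 0]}
    - {"hand": 0.1, "offset": [0.2, 0, -3], "angular": [0, 0, 0]}
    - {"hand": 0.1, "offset": [0.2, 0, -3.4], "angular": [0, 0, 0]}
    - {"hand": 0.1, "offset": [0.2, 0, -3.4], "angular": [0, 0, 0]}

```text
time: 41.7
tool_pos: [0.5411, 0.1455, 0.0508]
tcp_rot: [0.805, -3.036, -0.0]
wrist_force: [0.3, 0.2, -0.4]
width: 0.229
```

Call:
drive_tool:
  deltas:
    - {"hand": 0.1, "offset": [0, 0, -0.2], "angular": [0, 0, 0]}
    - {"hand": 0.1, "offset": [0, 0, -0.4], "angular": [0, 0, 0]}
    - {"hand": 0.1, "offset": [0, 0, -0.4], "angular": [0, 0, 0]}

```text
time: 42.08
tool_pos: [0.5415, 0.1455, 0.0474]
tcp_rot: [-0.805, 3.037, 0.0]
wrist_force: [-0.6, -0.1, -1.0]
width: 0.231
```

Call:
drive_tool:
  deltas:
    - {"hand": 0.1, "offset": [0, 0, -0.2], "angular": [0, 0, 0]}
    - {"hand": 0.1, "offset": [0, 0, -0.4], "angular": [0, 0, 0]}
    - {"hand": 0.1, "offset": [0, 0, -0.4], "angular": [0, 0, 0]}

```text
time: 42.45
tool_pos: [0.5413, 0.1455, 0.0431]
tcp_rot: [0.805, -3.036, -0.0]
wrist_force: [0.9, 0.1, 0.0]
width: 0.233
```

Call:
drive_tool:
  deltas:
    - {"hand": 0.1, "offset": [0, 0, -0.2], "angular": [0, 0, 0]}
    - {"hand": 0.1, "offset": [0, 0, -0.2], "angular": [0, 0, 0]}

```text
time: 42.7
tool_pos: [0.5414, 0.1454, 0.0412]
tcp_rot: [0.805, -3.036, 0.0]
wrist_force: [0.2, -0.5, -0.4]
width: 0.229
```

Call:
drive_tool:
  deltas:
    - {"hand": 0.31, "offset": [0, 0, 0], "angular": [0, 0, 0]}
    - {"hand": 0.31, "offset": [0, 0, 0], "angular": [0, 0, 0]}
    - {"hand": 0.31, "offset": [0, 0, 0], "angular": [0, 0, 0]}

```text
time: 43.08
tool_pos: [0.5416, 0.1455, 0.0415]
tcp_rot: [-0.805, 3.036, -0.0]
wrist_force: [-0.2, 0.1, 0.3]
width: 0.305
```

```bash
python3 look.py | head -1
```

```text
[0.54162252 0.14552384 0.04149543] [0.45853735 0.05199641 0.05574407] 0.30963438691128486 []
```

The first small bush dropped in. Small bush 2 (0.355, 0.323) next.

Call:
drive_tool:
  deltas:
    - {"hand": 0.45, "offset": [0, 0, 1], "angular": [0, 0, 0]}
    - {"hand": 0.45, "offset": [0, 0, 5], "angular": [0, 0, 0]}
    - {"hand": 0.5, "offset": [-2, 2, 9], "angular": [0, 0, 0]}
    - {"hand": 0.5, "offset": [-6, 5.7, 9], "angular": [0, 0, 0]}
    - {"hand": 0.5, "offset": [-10, 9.5, 9], "angular": [0, 0, 0]}
    - {"hand": 0.5, "offset": [-14, 13.3, 9], "angular": [0, 0, 0]}
    - {"hand": 0.5, "offset": [-17.5, 16.6, 7], "angular": [0, 0, 0]}
    - {"hand": 0.5, "offset": [-18.7, 17.7, 3], "angular": [0, 0, 0]}

```text
time: 44.12
tool_pos: [0.3548, 0.3259, 0.0738]
tcp_rot: [-0.808, 3.03, 0.005]
wrist_force: [0.8, 0.6, -0.9]
width: 0.503
```

Call:
drive_tool:
  deltas:
    - {"hand": 0.5, "offset": [0, 0, -2], "angular": [0, 0, 0]}
    - {"hand": 0.5, "offset": [0, 0, -3], "angular": [0, 0, 0]}
    - {"hand": 0.5, "offset": [0, 0, -3], "angular": [0, 0, 0]}

```text
time: 44.5
tool_pos: [0.3546, 0.3223, 0.0414]
tcp_rot: [0.805, -3.036, 0.0]
wrist_force: [0.7, -0.1, 1.3]
width: 0.498
```

Call:
drive_tool:
  deltas:
    - {"hand": 0.5, "offset": [0, 0.1, -2.5], "angular": [0, 0, 0]}
    - {"hand": 0.5, "offset": [0, 0.1, -5], "angular": [0, 0, 0]}
    - {"hand": 0.5, "offset": [0, 0.1, -6.6], "angular": [0, 0, 0]}
    - {"hand": 0.5, "offset": [0, 0.1, -6.6], "angular": [0, 0, 0]}
    - {"hand": 0.1, "offset": [0, 0.1, -6.6], "angular": [0, 0, 0]}
    - {"hand": 0.1, "offset": [0, 0.1, -6.6], "angular": [0, 0, 0]}
    - {"hand": 0.1, "offset": [0, 0.1, -6.6], "angular": [0, 0, 0]}
    - {"hand": 0.1, "offset": [0, 0.1, -6.6], "angular": [0, 0, 0]}

```text
time: 45.5
tool_pos: [0.3557, 0.3244, -0.0234]
tcp_rot: [-0.805, 3.034, 0.001]
wrist_force: [-0.1, -0.8, 6.7]
width: 0.229
```

Call:
drive_tool:
  deltas:
    - {"hand": 0.1, "offset": [0, 0, 2], "angular": [0, 0, 0]}
    - {"hand": 0.1, "offset": [0, 0, 6], "angular": [0, 0, 0]}
    - {"hand": 0.1, "offset": [1.5, -1.5, 11], "angular": [0, 0, 0]}
    - {"hand": 0.1, "offset": [5, -4.8, 11.5], "angular": [0, 0, 0]}
    - {"hand": 0.1, "offset": [9, -8.6, 11.5], "angular": [0, 0, 0]}
    - {"hand": 0.1, "offset": [13, -12.5, 11.5], "angular": [0, 0, 0]}
    - {"hand": 0.1, "offset": [16.5, -15.9, 11.5], "angular": [0, 0, 0]}
    - {"hand": 0.1, "offset": [18.5, -17.8, 11.5], "angular": [0, 0, 0]}

```text
time: 46.5
tool_pos: [0.5407, 0.1435, 0.0901]
tcp_rot: [0.802, -3.037, 0.0]
wrist_force: [-0.0, 0.2, -0.5]
width: 0.229
```

Call:
drive_tool:
  deltas:
    - {"hand": 0.1, "offset": [0, 0, -0.3], "angular": [0, 0, 0]}
    - {"hand": 0.1, "offset": [0, 0, -0.5], "angular": [0, 0, 0]}
    - {"hand": 0.1, "offset": [0, 0, -0.5], "angular": [0, 0, 0]}

```text
time: 46.88
tool_pos: [0.5381, 0.1462, 0.0847]
tcp_rot: [0.807, -3.035, -0.001]
wrist_force: [-0.3, 0.5, 0.1]
width: 0.23
```

Run:
```python
from look import *
n=lambda x,y,z,r:np.array([proj(c,(x+r*np.cos(k),y+r*np.sin(k),z)) for k in np.linspace(0,6.28,60)])
p=s['tool_pos']
for a in [(p[0],p[1],p[2]+.026,.011),(.5395,.1454,p[2]+.026,.011)]: q=n(*a); print(q.min(0),q.max(0))
```

```text
[0.53840105 0.14631184 0.08503082] [-0.07000324  0.20176967 -0.98099042] 0.23421121538164072 [([17, 18, 11, 20, 141], [326.1, 208.0])]
190  ......          ooooooooo  ooooooooooooooo   o
191 .......          ooooooooo  oooooooooooooo oooo
192   ...            ooooooooo  ooooooooooooooooooo
193   ...       o    oooooooo   ooooooooooooooooooo
194 .                oooooooo   ooooooooooooooooooo
195 .           o   ooooooooo   ooooooooooooooooooo
196 .           o   ooooooooo   ooooooooooooooooooo
197    ..           ooooooooo    oooooooooooooooooo
198    ...          ooooo ###    oooooooooooooooooo
199   ....          ooo ######     ooooooooooooooo 
200  .....          oo #######     oooooooooooooo  
201  .....      .   o ########     oooooooooooo    
202 ......       .  o #######      ooooooooooo     
203 .......        oo #######      oooooooo        
204 ........       oo #######      oooooooo        
205 ........          #######      oooooooo        
206 ........          #######     oooooooo         
207 .......          ########     oooooooo         
208 ........         ####### 
[... 1046 characters left out ...]
.....         ..
229            ....               ......  ....    .
230             ...               ...........      
231              ....             ...........  ooo 
232               ....           ...........  ooooo
233                 ......    ......  ....... oooo 
234                  .............    ....... oooo 
235         ...         .......       .......  ooo 
236       .....    ......              .......####.
237       .....    .............      .........#...
238       .....     ...........       ............ 
239 .    ....           .           ............. o
[322.61582449 207.78918111] [335.83095714 217.24497724]
[323.39440326 208.0946912 ] [336.61957159 217.56294473]
```

Call:
drive_tool:
  deltas:
    - {"hand": 0.1, "offset": [0.2, -0.1, -1], "angular": [0, 0, 0]}
    - {"hand": 0.1, "offset": [0.2, -0.1, -2.2], "angular": [0, 0, 0]}
    - {"hand": 0.1, "offset": [0.2, -0.1, -3], "angular": [0, 0, 0]}
    - {"hand": 0.1, "offset": [0.2, -0.1, -3.4], "angular": [0, 0, 0]}
    - {"hand": 0.1, "offset": [0.2, -0.1, -3.4], "angular": [0, 0, 0]}

```text
time: 47.55
tool_pos: [0.5411, 0.1444, 0.0508]
tcp_rot: [0.805, -3.036, -0.0]
wrist_force: [-0.2, 0.3, -1.0]
width: 0.233
```

Call:
drive_tool:
  deltas:
    - {"hand": 0.1, "offset": [0, 0, -0.2], "angular": [0, 0, 0]}
    - {"hand": 0.1, "offset": [0, 0, -0.4], "angular": [0, 0, 0]}
    - {"hand": 0.1, "offset": [0, 0, -0.4], "angular": [0, 0, 0]}

```text
time: 47.92
tool_pos: [0.5415, 0.1445, 0.0474]
tcp_rot: [-0.805, 3.037, 0.0]
wrist_force: [-0.6, -0.5, 0.1]
width: 0.237
```

Call:
drive_tool:
  deltas:
    - {"hand": 0.1, "offset": [0, 0, -0.2], "angular": [0, 0, 0]}
    - {"hand": 0.1, "offset": [0, 0, -0.4], "angular": [0, 0, 0]}
    - {"hand": 0.1, "offset": [0, 0, -0.4], "angular": [0, 0, 0]}

```text
time: 48.3
tool_pos: [0.5416, 0.145, 0.0433]
tcp_rot: [-0.805, 3.036, 0.001]
wrist_force: [-0.1, 2.2, 0.3]
width: 0.23
```

Call:
drive_tool:
  deltas:
    - {"hand": 0.1, "offset": [0, 0.1, -0.2], "angular": [0, 0, 0]}
    - {"hand": 0.1, "offset": [0, 0.1, -0.2], "angular": [0, 0, 0]}
    - {"hand": 0.31, "offset": [0, 0.1, -0.2], "angular": [0, 0, 0]}
    - {"hand": 0.31, "offset": [0, 0.1, -0.2], "angular": [0, 0, 0]}
    - {"hand": 0.31, "offset": [0, 0.1, -0.2], "angular": [0, 0, 0]}

```text
time: 48.92
tool_pos: [0.5416, 0.1454, 0.0414]
tcp_rot: [-0.805, 3.037, -0.0]
wrist_force: [0.6, -0.1, 0.4]
width: 0.313
```

```bash
python3 look.py | (head -1; tail -28)
```

```text
[0.54158254 0.14542995 0.0414496 ] [ 0.17706077 -0.59812202  0.35123681] 0.30507538877319484 [([16, 44, 10, 9, 70], [325.5, 228.1])]
```

Call:
drive_tool:
  deltas:
    - {"hand": 0.45, "offset": [0, 0, 0.5], "angular": [0, 0, 0]}
    - {"hand": 0.5, "offset": [0, 0, 4], "angular": [0, 0, 0]}
    - {"hand": 0.5, "offset": [0, 0, 9], "angular": [0, 0, 0]}
    - {"hand": 0.5, "offset": [-1, -1, 14], "angular": [0, 0, 0]}
    - {"hand": 0.5, "offset": [-3, -3, 19], "angular": [0, 0, 0]}
    - {"hand": 0.5, "offset": [-6, -7, 22], "angular": [0, 0, 0]}
    - {"hand": 0.5, "offset": [-10, -12, 22], "angular": [0, 0, 0]}
    - {"hand": 0.5, "offset": [-10, -17, 24], "angular": [0, 0, 0]}

```text
time: 49.98
tool_pos: [0.4374, -0.0249, 0.2799]
tcp_rot: [0.807, -3.033, -0.002]
wrist_force: [0.5, -0.5, -0.6]
width: 0.5
```

Call:
drive_tool:
  deltas:
    - {"hand": 0.5, "offset": [0, 0, 0], "angular": [0, 0, 0]}
    - {"hand": 0.5, "offset": [0, 0, 0], "angular": [0, 0, 0]}
    - {"hand": 0.5, "offset": [0, 0, 0], "angular": [0, 0, 0]}

```text
time: 50.35
tool_pos: [0.4414, -0.0234, 0.2809]
tcp_rot: [0.807, -3.035, -0.001]
wrist_force: [0.6, 0.5, 0.2]
width: 0.501
```

Run:
```python
from h import *
a=shot('side')['frame'][105:250,190:350]; b=shot('top')['frame'][115:300,150:410]
b2=cv2.resize(b,(400,285),interpolation=cv2.INTER_CUBIC); w=load('top')['frame']
i=cv2.resize(w[130:190,195:245],(200,240),interpolation=cv2.INTER_CUBIC); j=cv2.resize(w[130:190,312:362],(200,240),interpolation=cv2.INTER_CUBIC)
R=np.vstack([b2,np.hstack([i,j])]); A=cv2.resize(a,(400,R.shape[0]),interpolation=cv2.INTER_CUBIC)
cv2.imwrite('pics/final.png',np.hstack([A,R])); print(bot.read_state()['wrist_force'],bot.read_state()['tool_pos'])
```

```text
[-0.53786333  0.24630416  0.24142883] [ 0.44144113 -0.02339807  0.28074978]
```

View pics/final.png

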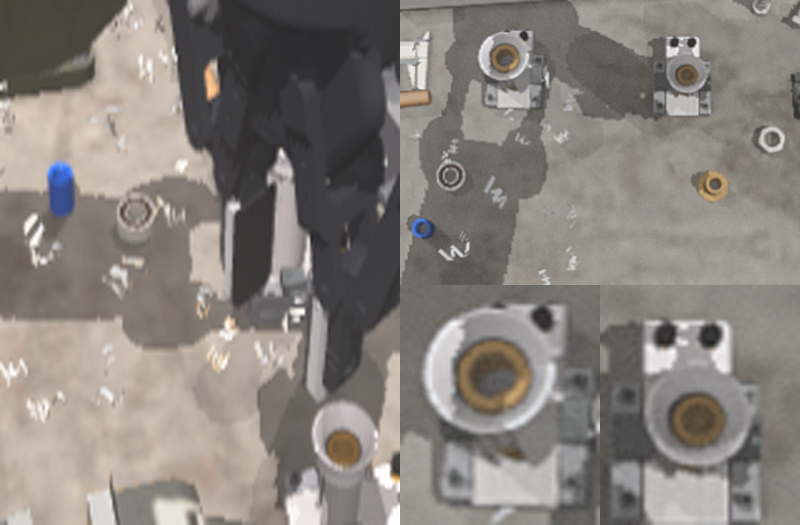

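Final picture: both tubes hold a flat-lying brass ring, the wide one at (490,375) and the narrow one at (697,418) in the lower crops. The flanged bush, bearing, nut and blue part have not moved, and the arm is clear. Handing in.

```bash
python3 -c "
from workcell import bot
print(bot.finish_job())"
```

```text
the job is handed in; nothing more can be done
None
```

Both magazine tubes are loaded as asked and the job is handed in, with the robot's clock at about 50 s of the 96 s allowed. The wide tube holds a large bush, the spacer and the other large bush, from the bottom up. The narrow tube holds the two small bushes.

**What went wrong:**
- **Tip offset:** the finger tips sat about 40 mm above the reported TCP, which disagrees with the description. The first closes therefore missed, and the first grasp held only the top edge of the bush.
- **Jammed bush:** that first bush stuck tilted in the wide funnel. I gripped it tilted, lifted it out, stood it upright on the bench and grasped it again deeper. After that, all five parts went into the bore with at most about 3.5 N sideways and were let go there.

**Last checks:**
- **Wide tube:** the top ring measured at about 110 mm, which matches bush + spacer + bush.
- **Narrow tube:** the top ring was in the image about where a two-bush stack (72 mm) should put it.
- **Other parts:** the flanged bush, bearing, nut and blue part were unmoved, and the gripper was clear of everything with wrist force near zero.
- **Not checked:** I could not see the lower parts inside the tubes, so what is below the top rings rests on the stack heights and on seeing each funnel clear after each drop.

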